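Load a pipe sleeve and index the deburring carousel

TASK

Pick the orange pipe sleeve out from among the things beside the machine and lower it, without dropping it, upright and right down into the empty nest at the carousel's loading station (the nest at the yellow pointer that sticks out from under the disc, towards the robot), and let go of it. Then push the red knob in and turn it clockwise by exactly one position while it is pushed, steadily so that no sleeve tips, and so that the carousel carries the sleeve under the chamfering spindle; let go so that the knob springs fully out again. Leave the two bare steel sleeves in their nests, and do not knock or shift the copper pipe, the tin or the flange.

Things in the scene. Friction and masses are not known exactly. Their poses are not given: they have to be found in the camera images.
- blank: The orange pipe sleeve to load: short plain tube standing upright on the table, 40 mm outside diameter, 31 mm bore, 50 mm tall, about 0.16 kg. Origin at the centre of its underside, z up. It stands at one of four places in a square about 105 mm apart; the copper pipe, tin and flange have the other three.
- machine: Fixed green deburring machine, placed and turned (up to 0.25 rad) differently each time. Origin on the table under the carousel's axis; z up, -x its front (to the robot), y to its left seen from the robot. The grey console with the knob is on its right: 130 mm square, centred at x = -10, y = -215 mm; its face slopes down to the right, 142 mm high at its left edge.
- carousel: Aluminium disc that turns about its axis, 124 mm radius; origin on the axis at its underside. Upper face 12 mm above that (87 mm above the table); hub of 22 mm radius 12 mm higher. Six nests, 60 degrees apart on a circle of 85 mm radius. Geared 1:1 to the knob: turns clockwise from above as the knob turns clockwise. Sleeves stand loose: turn it steadily.
- load_station (a point): Fixed point: centre of the loading station on the disc's upper face, 85 mm from the carousel's axis straight to the machine's front (-x). The nest that stands here at the start is the empty one to load. A yellow pointer, 14 mm wide, sticks out 26 mm from under the disc here. Axes as the machine's.
- work_station (a point): Fixed point: centre of the working station under the spindle, on the disc's upper face, 60 degrees clockwise (from above) on from the loading station. At the start a bare steel sleeve is in the nest here. Axes as the machine's.
- spindle (a point): Fixed point: tip of the chamfering spindle, over the front left. From here the orange motor (52 mm thick) slopes up at 45 degrees, away from the carousel, to a post 200 mm from the carousel's axis; highest point 280 mm above the table.
- nest (a point): Floor centre of the nest to load; turns with the carousel. -x points radially outward from the carousel's axis, z up. A nest is flat disc between four dome-topped brass pins, 8 mm thick, 18 mm high, 26.5 mm from its centre at 45 degrees to its x axis: the sleeve has 2.5 mm play; fingers closing along x pass between the pins.
- knob_grip (a point): Point on the knob's axis where to grip; moves and turns with it. z: out along the axis, 30 degrees from vertical, tipped to the machine's right (-y). x: along the red grip bar to its white-marked end. Bar 46 mm long, 14 mm thick (y); its top is 11 mm above this point, its foot 18 mm below it, on a black flange of 64 mm diameter, 8 mm thick, 14 mm off the console face when out.
- knob (a joint): Angle of the push-to-turn knob, rad, 0 at the start, growing clockwise seen from outside. Positions at 0, 1.047, 2.094, 3.142. Locked at each until pushed in 10.5 mm; then it turns against a damper (0.2 N m at 1 rad/s). Released within 0.08 rad of a position it centres itself and springs out; between positions it stays in, unlocked.
- knob_push (a joint): How far the knob is pushed in along its axis, m: 0 fully out, 0.012 fully in (hard stop). Its spring resists with 3 N at first, 8 N fully in.
- sleeve_a: Bare steel sleeve, same size as the orange one (40 mm diameter, 50 mm tall), loose in the nest at the working station at the start. Origin at the centre of its underside.
- sleeve_b: Bare steel sleeve, same size, loose in another nest, 240 degrees clockwise from the loading station at the start. Origin at the centre of its underside.
- offcut: Bystander: upright copper-coloured pipe offcut on the table, 56 mm diameter, 100 mm tall. Origin at the centre of its underside.
- tin: Bystander: upright tin with a blue band on the table, 60 mm diameter, 85 mm tall. Origin at the centre of its underside.
- flange: Bystander: steel pipe flange lying flat on the table, 72 mm diameter, 14 mm thick, with a 44 mm hub, 36 mm tall in all. Origin at the centre of its underside.
There are look-alikes about, which are no part of the job. Several things have the shape of the blank; the one meant has the colours described above. Leave any blue look-alike of the sleeve_a alone.

How it is judged:
On the way, in this order (a step that is already met when the one before it is completed fails the run):
1. the orange sleeve, still held, is down on the nest's floor at the loading station, upright, with the knob not yet turned (horizontal distance between blank and nest below 0.006 m and z of blank in the frame of nest below 0.004 m and angle between blank's own z axis and vertical below 0.1 rad and contact force between the fingers and blank above 0.3 N and value of joint knob below 0.1 rad), for 0.02 s.
2. it stands there released (horizontal distance between blank and nest below 0.006 m and z of blank in the frame of nest below 0.004 m and angle between blank's own z axis and vertical below 0.1 rad and contact force between the fingers and blank below 0.1 N and value of joint knob below 0.1 rad and linear speed of blank below 0.02 m/s), for 0.2 s.
3. the knob is pushed in, at its first position (value of joint knob_push above 0.008 m and value of joint knob below 0.25 rad), for 0.05 s.
4. the knob is turned towards the next position while pushed in (value of joint knob_push above 0.008 m and value of joint knob above 0.5 rad), for 0.05 s.
At the end, for the whole second after the job is handed in: Knob at the next position (within 0.067 rad) and out (under 1.5 mm in); orange sleeve released, at rest, upright in its nest within 10 mm of the working station; steel sleeves in their nests (within 7 mm); copper pipe, tin and flange upright, within 20 mm of their starts (value of joint knob between 0.98 and 1.115 rad and value of joint knob_push below 0.0015 m and horizontal distance between blank and work_station below 0.01 m and z of blank in the frame of nest between -0.004 and 0.004 m and angle between each of blank, sleeve_a, sleeve_b, offcut, tin, flange's own z axis and vertical below 0.1 rad and linear speed of blank below 0.02 m/s and x of sleeve_a in the frame of nest between 0.0355 and 0.0495 m and y of sleeve_a in the frame of nest between 0.0666 and 0.0806 m and z of each of sleeve_a, sleeve_b in the frame of nest below 0.004 m and x of sleeve_b in the frame of nest between 0.1205 and 0.1345 m and y of sleeve_b in the frame of nest between -0.0806 and -0.0666 m and distance of each of offcut, tin, flange from where it was at the start of the episode below 0.02 m); the robot touches nothing.
It fails at once if the knob is turned more than a quarter of a position past the next one (value of joint knob above 1.31 rad).
It fails at once if the copper pipe is shifted by more than 20 mm or tipped (distance of offcut from where it was at the start of the episode above 0.02 m or angle between offcut's own z axis and vertical above 0.25 rad).
It fails at once if the tin is shifted by more than 20 mm or tipped (distance of tin from where it was at the start of the episode above 0.02 m or angle between tin's own z axis and vertical above 0.25 rad).
It fails at once if the flange is shifted by more than 20 mm or tipped (distance of flange from where it was at the start of the episode above 0.02 m or angle between flange's own z axis and vertical above 0.25 rad).
It fails at once if a steel sleeve is lifted or tipped in its nest (angle between any of sleeve_a, sleeve_b's own z axis and vertical above 0.25 rad or z of any of sleeve_a, sleeve_b in the frame of nest above 0.012 m).
It also fails if it takes over 51 s, if anything falls off the work surface, if the arm or the gripper's body presses on something with over 40 N, if the wrist force passes 120 N, or if a joint passes its speed limit or range.

ROBOT

A 7-joint arm with a two-finger parallel gripper is mounted at the origin on the work surface. World frame = base frame: x ahead of the robot, y to its left, z up, the work surface at z = 0. Lengths are in m, angles in rad, forces in N, time in s.
With the tool pointing down it reaches from about 0.425 to 0.925 m from the base axis. Payload 6.8 kg.
Tool frame: the origin (TCP) lies on the centre line of the jaws, within the pads' length; the fingertips stand 17 mm ahead of it and the grasp point (between the pads) lies 2 mm behind it; z points along the fingers, x is the direction in which the jaws open and shut, and the axes are right-handed (so a half turn about z gives the same grasp; the last joint's range is limited). The gripper opens to 85 mm and grips with 20 to 120 N. Pads are 22 mm wide; open, the fingers measure 114 mm over their backs; the gripper's body (76 mm by 85 mm) begins 54 mm behind the grasp point. The pads swing forward as they close: fully open they stand 13 mm farther back than shut.
Start: joints at [1.161, 0.477, 0.022, 1.555, -0.011, 1.109, -0.083], TCP at [0.201, -0.645, 0.248] pointing down, gripper open.
Joint ranges: [-2.96, 2.96], [-0.34, 2.1], [-1.41, 1.46], [0.24, 2.44], [-1.37, 4.51], [0.17, 1.92], [-2.96, 2.96]. Speed limits (rad/s): [2.39, 2.39, 3.14, 3.14, 3.14, 3.14, 3.14].

INTERFACE

Orientations are given as a unit quaternion [w, x, y, z].
In Python, from station import status, read_camera, camera_model, bot gives the robot as it stands.
- The arm moves only by the tool arm_command, never from a script. Its argument "series" is a list of rows, each a list of 3 entries, a list of its own where there are three numbers: the finger opening in mm, from 0 to 85.4, then the shift along the tool's x, y, z in mm, then the turn about the tool's z in rad. In form: [[gripper, [dx, dy, dz], roll], ...]. A call has 1 to 8 rows; each row is the pose to reach, as a shift and turn from the pose commanded when the call began, along the tool's axes at that moment; what a row does not reach only later rows make up. A row lasts 1/8 s, in which the tool goes at most 62.5 mm and 10.7 degrees, less where a joint would pass 70% of its speed; a pose out of reach is approached as far as the arm can. A call with a gripper value outside its range is refused whole. The fingers move at their own pace and stop on an object; "squeeze" is the grip in N (left out, the last holds). Time passes only in rows, so rows that repeat a pose let the fingers close. It gives the time, the measured TCP pose, the force and the opening at its end, in the units of the state.
- status.get_obs(): the state, without advancing time (a new reading comes with each control period).
- read_camera(name): name is "scene" or "top"; returns the picture (420x560x3 uint8, blue, green, red); there is no depth.
- camera_model(name): a dict with "fov_y" (degrees; the focal length in pixels is half the picture's height over the tangent of half this angle, whatever the lens; pixels are square), "cx", "cy" (the principal point, pixels), "k1" (the pictures are not rectified: a ray, as slopes to the right and down, at radius r is drawn at 1 + k1 r^2 times it, then the intrinsics apply), "R" (3x3) and "t" (3): a world point X has camera coordinates R X + t. Camera axes: x right, y down, z forward; pixel columns grow to the right and rows downward; lengths in m; the calibration is good to about 2 mm. A picture is of the moment at which its call begins. camera_model takes no time and is no camera call.
- bot.hand_in(): hands the job in, once; it reports no verdict.
The state is a dict: "t": time; "q": joint angles; "joint_vel": joint speeds; "joint_torque": joint torques, N m; "eef_pos": TCP position; "tool_rot": TCP orientation; "contact_force": force on the tool from outside, world axes, zero at the start; "torque": the same for the moment, N m; "gripper_width": opening from 0.0 (shut) to 1.0 (fully open).
Only numpy, scipy, OpenCV 4.12 (cv2) and the standard library are available. Lean on these libraries where they do the work, as an engineer would, in place of code of your own. Each camera call takes 0.05 s, during which the arm holds its last target.

## Working session

There is one attempt and no reset: what is moved stays moved. The work goes in short steps, Python scripts to look and compute and a tool call to move; the robot and the scene stay as the last step left them, time stands still between calls to the robot, and variables do not carry over. Pictures are saved under pics/ and viewed, and the job is handed in when it is done.

Besides the shell and the picture viewer there is one more tool, called after "Emit:" by a JSON object that holds its "api" and its "payload". arm_command: Moves the arm, as the interface text tells. Its arguments: {"type":"object","properties":{"series":{"type":"array"},"squeeze":{"type":"number"}},"required":["series"]}

```bash
ls; mkdir -p pics
python3 - <<'E'
from station import status, read_camera, camera_model, bot
import cv2
o=status.get_obs()
for k,v in o.items(): print(k,v)
for n in("scene","top"):
    cv2.imwrite(f"pics/{n}0.png",read_camera(n)); print(n,camera_model(n))
E
```

```text
pics
t 0.0
q [ 1.16093607  0.47781778  0.02236293  1.55648454 -0.01153168  1.10926415
 -0.08310597]
joint_vel [-4.93997059e-04 -1.00994624e-03 -2.86049733e-05 -1.84360850e-04
  1.13272046e-03  2.12837846e-05  1.18774458e-03]
joint_torque [ 3.83260995e-04 -5.96461594e+01  1.60797402e+00 -2.81201577e+01
  1.25038682e-02  9.35111224e-03 -1.29714351e-05]
eef_pos [ 0.20042375 -0.64396258  0.24730029]
tool_rot [-4.97360956e-04  8.05351384e-01 -5.92797012e-01 -7.77290027e-04]
contact_force [ 0.35093045 -0.12692561 -0.27318077]
torque [ 0.01905516 -0.02777165 -0.00792171]
gripper_width 0.9983273867563225
scene {'fov_y': 52.88586544665454, 'cx': 274.24835359262255, 'cy': 208.892100398585, 'k1': 0.034486888662955836, 'R': array([[-0.58712433,  0.80948395,  0.00455552],
       [ 0.64403372,  0.47051667, -0.60318706],
       [-0.4904137 , -0.35121189, -0.79758675]]), 't': array([ 0.34037004, -0.23222472,  1.34718665])}
top {'fov_y': 57.32648961206326, 'cx': 280.6820933383622, 'cy': 202.92761982049234, 'k1': -0.050137415038224956, 'R': array([[-0.01652181, -0.99978178, -0.01278363],
       [-0.99789953,  0.01728898, -0.06243098],
       [ 0.06263837,  0.0117253 , -0.99796741]]), 't': array([-0.0342844 ,  0.51175627,  1.31087157])}
```

View pics/scene0.png

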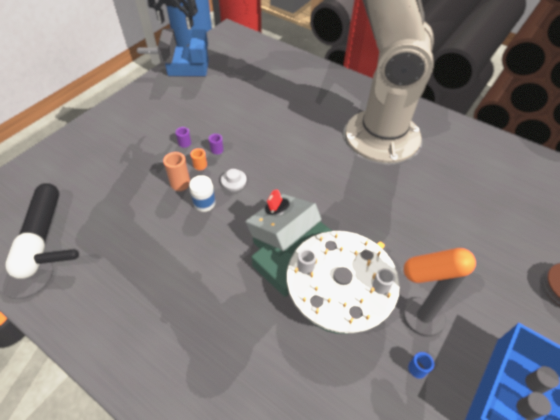

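View pics/top0.png

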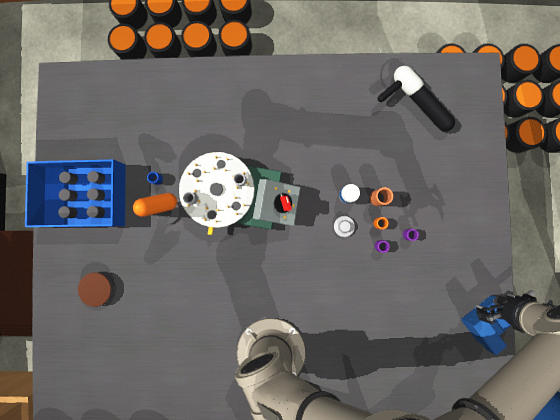

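```bash
cat > h.py <<'E'
import numpy as np, cv2
from station import status, read_camera, camera_model, bot
def K(n):
    m=camera_model(n); f=210/np.tan(np.radians(m['fov_y']/2)); return m,f
def proj(n,X):
    m,f=K(n); X=np.atleast_2d(X); c=X@np.array(m['R']).T+m['t']; s=c[:,:2]/c[:,2:]
    r2=(s**2).sum(1,keepdims=True); s=s*(1+m['k1']*r2); return s*f+[m['cx'],m['cy']]
def ray(n,uv):
    m,f=K(n); d=(np.array(uv,float)-[m['cx'],m['cy']])/f; s=d.copy()
    for _ in range(20): s=d/(1+m['k1']*(s**2).sum())
    R=np.array(m['R']); return -R.T@m['t'], R.T@np.array([*s,1])
def onz(n,uv,z):
    c,d=ray(n,uv); return c+d*(z-c[2])/d[2]
def crop(n,img,x,y,w,h,k,name):
    cv2.imwrite(f"pics/{name}.png",cv2.resize(img[y:y+h,x:x+w],None,fx=k,fy=k,interpolation=cv2.INTER_CUBIC))
E
python3 - <<'E'
from h import *
t=cv2.imread("pics/top0.png"); s=cv2.imread("pics/scene0.png")
crop("top",t,170,140,140,105,5,"t0a"); crop("top",t,320,170,120,90,6,"t0b")
crop("s",s,240,180,180,160,4,"s0a");crop("s",s,150,120,110,100,6,"s0b")
E
```

```text
(no output)
```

View pics/t0a.png

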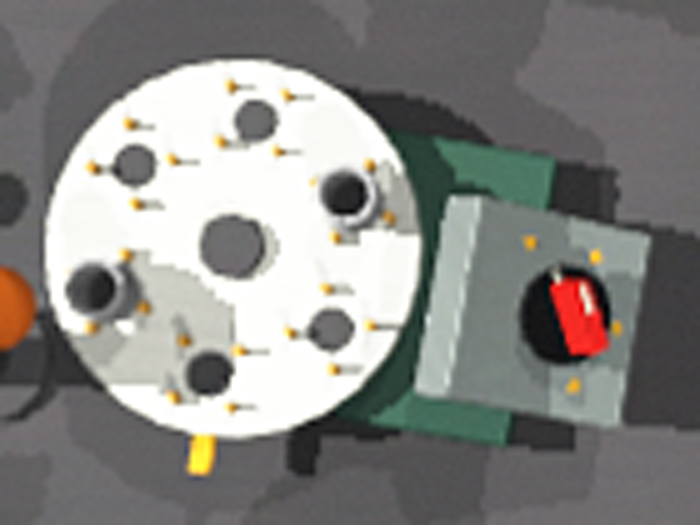

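View pics/t0b.png

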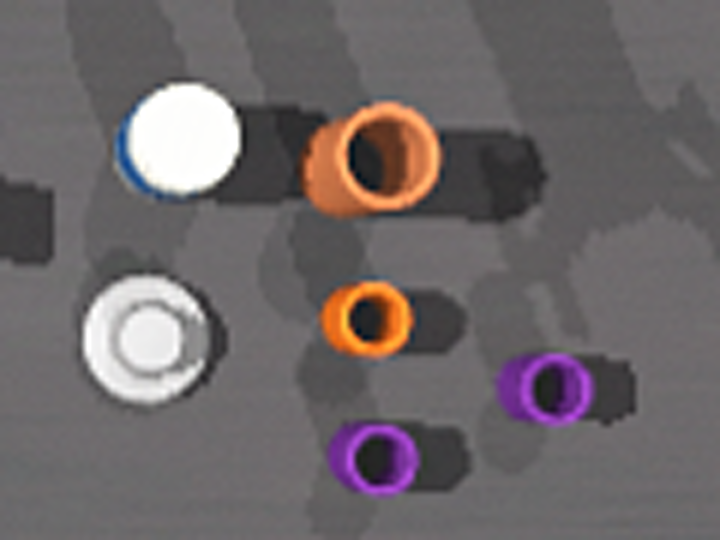

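View pics/s0a.png

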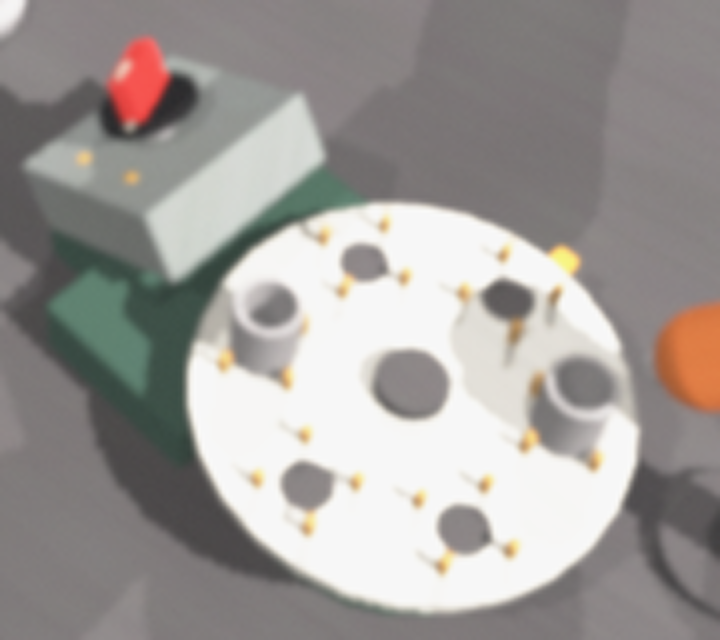

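View pics/s0b.png

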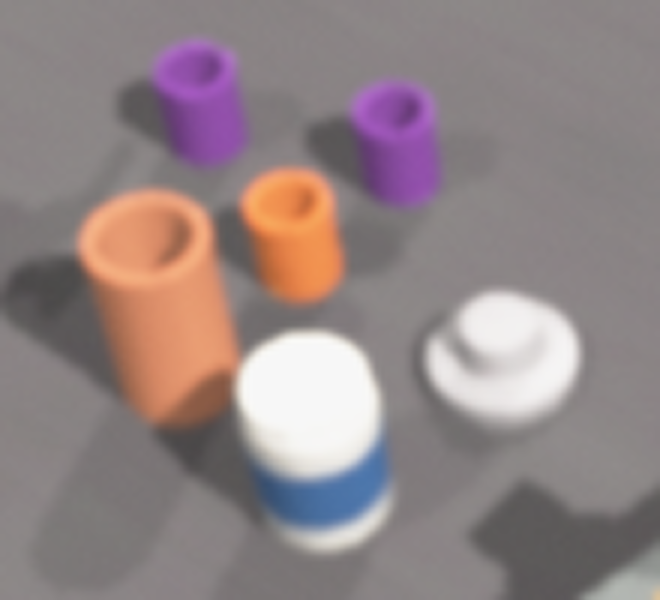

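```bash
cat > fit.py <<'E'
from h import *
from scipy.optimize import least_squares
px=lambda L,k,o:(np.array(L,float)+.5)/k-.5+o
T=px([(235,246),(210,373),(134,165),(255,120),(331,330)],5,[170,140])
S=px([(411,383),(508,299),(464,528),(307,485),(363,263)],4,[240,180])
# nests clockwise idx 0(load),2,3,5
def pts(p):
    c,s=np.cos(p[2]),np.sin(p[2]);R=np.array([[c,-s],[s,c]])
    L=[(0,0,.099)]
    for i in(0,2,3,5):
        a=np.pi-i*np.pi/3; L.append((.085*np.cos(a),.085*np.sin(a),.087))
    L=np.array(L); return np.c_[L[:,:2]@R.T+p[:2],L[:,2]]
def fit(cams):
    def r(p):
        return np.concatenate([(proj(n,pts(p))-P).ravel() for n,P in cams])
    s=least_squares(r,[.6,0.1,-.19]); print([n for n,_ in cams],s.x.round(4)); print(s.fun.reshape(-1,2).round(2).tolist()); return s.x
if __name__=="__main__":
    fit([("top",T)]);fit([("scene",S)]);p=fit([("top",T),("scene",S)])
    t=cv2.imread("pics/top0.png"); s=cv2.imread("pics/scene0.png")
    # sleeve: mask orange and compare silhouettes
    for n,im in(("top",t),("scene",s)):
        hsv=cv2.cvtColor(im,cv2.COLOR_BGR2HSV)
        m=cv2.inRange(hsv,(8,150,120),(20,255,255)); N,l,st,ce=cv2.connectedComponentsWithStats(m)
        print(n,[(st[i].tolist(),ce[i].round(1).tolist()) for i in range(1,N) if st[i,4]>30])
E
python3 fit.py
```

```text
['top'] [ 0.5563  0.1671 -0.1842]
[[-0.97, -0.2], [0.12, 0.26], [0.36, 0.06], [0.27, 0.08], [0.23, -0.19]]
['scene'] [ 0.5548  0.1693 -0.1848]
[[0.57, -1.0], [-0.25, 0.11], [-0.17, 0.4], [-0.15, 0.33], [0.0, 0.12]]
['top', 'scene'] [ 0.5553  0.1686 -0.1842]
[[-1.44, 0.1], [-0.35, 0.56], [-0.1, 0.36], [-0.2, 0.38], [-0.23, 0.11], [0.19, -0.98], [-0.63, 0.11], [-0.54, 0.41], [-0.52, 0.36], [-0.38, 0.14]]
top [([111, 0, 25, 15, 311], [122.8, 6.0]), ([147, 0, 26, 13, 271], [159.2, 5.2]), ([184, 0, 26, 12, 244], [196.0, 4.6]), ([221, 0, 26, 11, 212], [233.3, 4.1]), ([183, 23, 26, 25, 501], [195.8, 35.0]), ([221, 22, 26, 25, 505], [233.5, 33.7]), ([146, 24, 26, 25, 500], [158.7, 36.2]), ([110, 26, 25, 24, 484], [121.9, 37.6]), ([441, 46, 22, 7, 121], [451.5, 49.5]), ([478, 46, 24, 18, 143], [490.3, 50.7]), ([513, 46, 25, 25, 484], [525.5, 57.9]), ([550, 46, 10, 24, 192], [555.2, 57.5]), ([516, 82, 26, 26, 516], [528.4, 94.4]), ([552, 83, 8, 23, 127], [556.3, 93.6]), ([519, 119, 25, 26, 491], [531.1, 131.8]), ([556, 122, 4, 19, 60], [557.8, 130.8]), ([371, 188, 22, 18, 200], [380.5, 197.4]), ([133, 193, 44, 24, 720], [154.2, 204.2]), ([373, 217, 16, 12, 117], [380.7, 222.7]), ([84, 280, 25, 26, 240], [97.3, 295.7])]
scene [([191, 150, 15, 20, 223], [198.6, 159.2]), ([405, 249, 68, 33, 1516], [436.5, 266.2]), ([0, 313, 6, 12, 51], [1.9, 318.4])]
```

Run:
```python
from fit import *
T=T[1:];S=S[1:]
_p=pts
import fit
fit.pts=lambda p:_p(p)[1:]
fit.fit([("top",T)]);fit.fit([("scene",S)]);p=fit.fit([("top",T),("scene",S)])
def tr(n,xy,k,o,z): return onz(n,px([xy],k,o)[0],z).round(4)
print("blank",tr("top",(374,320),6,[320,170],.05),tr("scene",(288,197),6,[150,120],.05))
print("sleeveA",tr("top",(94,287),5,[170,140],.137),tr("scene",(584,383),4,[240,180],.137))
print("sleeveB",tr("top",(345,193),5,[170,140],.137),tr("scene",(268,305),4,[240,180],.137))
print("offcut",tr("top",(388,157),6,[320,170],.1),tr("scene",(148,240),6,[150,120],.1))
print("tin",tr("top",(184,138),6,[320,170],.085),tr("scene",(309,385),6,[150,120],.085))
print("flange",tr("top",(152,337),6,[320,170],.036),tr("scene",(500,327),6,[150,120],.036))
print("purple",tr("top",(554,388),6,[320,170],.05),tr("top",(383,459),6,[320,170],.05))
o=status.get_obs();print(o['eef_pos'],o['tool_rot'])
from scipy.spatial.transform import Rotation as Ro
q=o['tool_rot'];print(Ro.from_quat([*q[1:],q[0]]).as_matrix().round(3))
```

```text
['top'] [ 0.5565  0.1679 -0.1841]
[[-0.13, 0.2], [0.12, 0.01], [0.02, 0.03], [-0.01, -0.24]]
['scene'] [ 0.5541  0.1692 -0.1849]
[[-0.12, -0.11], [-0.03, 0.13], [0.01, 0.06], [0.14, -0.1]]
['top', 'scene'] [ 0.5549  0.1688 -0.1843]
[[-0.42, 0.68], [-0.17, 0.48], [-0.26, 0.49], [-0.3, 0.23], [-0.46, 0.05], [-0.37, 0.33], [-0.34, 0.28], [-0.21, 0.07]]
blank [ 0.4359 -0.3818  0.05  ] [ 0.4321 -0.3827  0.05  ]
sleeveA [0.5273 0.2468 0.137 ] [0.5245 0.2492 0.137 ]
sleeveB [0.584  0.0872 0.137 ] [0.583  0.0888 0.137 ]
offcut [ 0.5233 -0.3797  0.1   ] [ 0.5221 -0.3761  0.1   ]
tin [ 0.5368 -0.2722  0.085 ] [ 0.5352 -0.2706  0.085 ]
flange [ 0.4286 -0.2594  0.036 ] [ 0.4276 -0.2554  0.036 ]
purple [ 0.3961 -0.4816  0.05  ] [ 0.3585 -0.3844  0.05  ]
[ 0.20048082 -0.64402445  0.2474508 ] [-4.27576225e-04  8.05375937e-01 -5.92763828e-01 -6.79590971e-04]
[[ 0.297 -0.955 -0.001]
 [-0.955 -0.297  0.001]
 [-0.002  0.    -1.   ]]
```

```bash
cat >> h.py <<'E'
from scipy.spatial.transform import Rotation as Ro
def rel(target,xang_deg=None):
    o=status.get_obs();q=o['tool_rot'];M=Ro.from_quat([*q[1:],q[0]]).as_matrix()
    d=M.T@(np.array(target)-o['eef_pos'])*1000
    a=np.degrees(np.arctan2(M[1,0],M[0,0])); 
    r=None if xang_deg is None else np.radians((a-xang_deg+180)%360-180)
    print("t",round(o['t'],2),"eef",o['eef_pos'].round(4),"xang",a.round(2),"grip",round(o['gripper_width'],3),"F",np.round(o['contact_force'],1)," shift",d.round(1),"roll",r)
E
python3 -c "
from h import *
rel([.434,-.382,.2],-90)"
```

```text
t 0.1 eef [ 0.2005 -0.644   0.2475] xang -72.71 grip 0.999 F [-0.1  0.4  0.8]  shift [-180.7 -300.9   47.7] roll 0.3018232651146354
```

Emit:
{"api": "arm_command", "payload": {"series": [[70, [-45, -75, 0], 0.1], [70, [-90, -150, 10], 0.2], [70, [-135, -225, 25], 0.3], [70, [-181, -301, 47], 0.302], [70, [-181, -301, 47], 0.302], [70, [-181, -301, 47], 0.302], [70, [-181, -301, 47], 0.302]], "squeeze": 30}}

```text
t: 0.98
eef_pos: [0.4369, -0.3779, 0.2002]
tool_rot: [-0.001, 0.71, -0.705, -0.001]
contact_force: [0.8, -0.3, -0.1]
gripper_width: 0.822
```

Run:
```python
from h import *
rel([.434,-.382,.032],-90)
t=read_camera("top");s=read_camera("scene")
crop("t",t,320,150,140,105,5,"t1b");crop("s",s,110,40,160,150,4,"s1b")
print(proj("top",status.get_obs()['eef_pos']),proj("scene",status.get_obs()['eef_pos']))
```

```text
t 0.97 eef [ 0.4369 -0.3779  0.2002] xang -89.58 grip 0.822 F [ 0.8 -0.3 -0.1]  shift [  4.6   2.9 168.2] roll 0.0072599150588498395
[[394.76963542 223.01229782]] [[189.06373953 111.90472514]]
```

View pics/t1b.png

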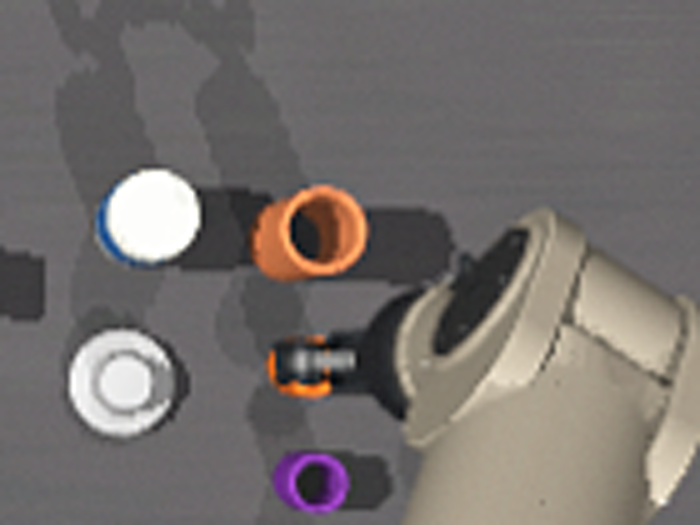

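View pics/s1b.png

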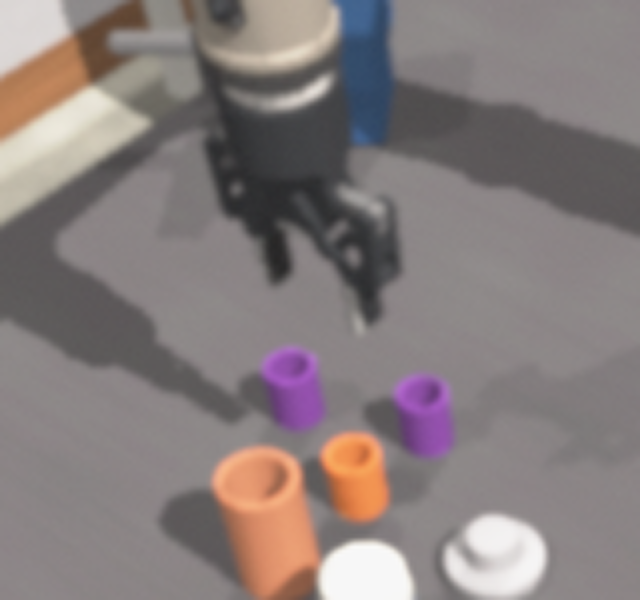

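Emit:
{"api": "arm_command", "payload": {"series": [[70, [0, 0, 80], 0], [70, [0, 0, 110], 0], [70, [0, 0, 110], 0]]}}

```text
t: 1.45
eef_pos: [0.4307, -0.382, 0.0883]
tool_rot: [-0.001, -0.706, 0.708, 0.004]
contact_force: [-0.3, 0.8, -0.1]
gripper_width: 0.822
```

Run:
```python
from h import *
rel([.434,-.382,.033],-90)
```

```text
t 1.45 eef [ 0.4307 -0.382   0.0883] xang -90.16 grip 0.822 F [-0.3  0.8 -0.1]  shift [ 0.2 -3.6 55.3] roll -0.002719458448593169
```

Emit:
{"api": "arm_command", "payload": {"series": [[70, [0, 0, 0], 0], [70, [0, 0, 0], 0], [70, [0, 0, 0], 0]]}}

```text
t: 1.82
eef_pos: [0.435, -0.383, 0.093]
tool_rot: [0.0, -0.707, 0.707, -0.001]
contact_force: [0.2, 0.0, -0.0]
gripper_width: 0.82
```

Run:
```python
from h import *
rel([.434,-.382,.033],-90)
```

```text
t 1.82 eef [ 0.435 -0.383  0.093] xang -90.02 grip 0.82 F [ 0.2  0.  -0. ]  shift [-1.1  1.2 60. ] roll -0.00041437213309195904
```

Emit:
{"api": "arm_command", "payload": {"series": [[70, [0, 0, 15], 0], [70, [0, 0, 30], 0], [70, [0, 0, 45], 0], [70, [0, 0, 58], 0], [70, [0, 0, 58], 0], [70, [0, 0, 58], 0], [70, [0, 0, 58], 0]]}}

```text
t: 2.7
eef_pos: [0.4346, -0.3826, 0.0339]
tool_rot: [0.0, -0.707, 0.707, -0.001]
contact_force: [0.3, -0.3, 0.8]
gripper_width: 0.821
```

Run:
```python
from h import *
rel([.434,-.382,.033],-90)
t=read_camera("top");s=read_camera("scene")
crop("t",t,320,150,140,105,5,"t2b");crop("s",s,130,80,130,120,5,"s2b")
```

```text
t 2.7 eef [ 0.4346 -0.3826  0.0339] xang -90.02 grip 0.821 F [ 0.3 -0.3  0.8]  shift [-0.6  0.6  0.9] roll -0.0002762879422145846
```

View pics/s2b.png

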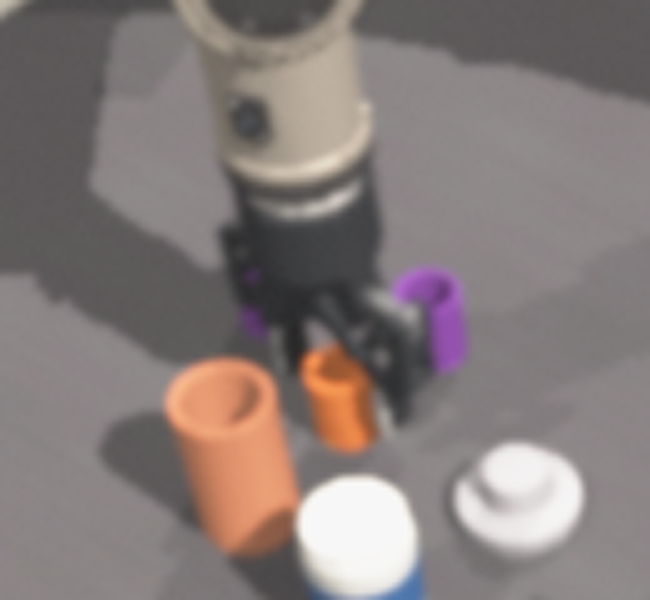

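The orange sleeve (crop ~340,400) sits between the open fingers, clear of its neighbours. Closing.

Emit:
{"api": "arm_command", "payload": {"series": [[30, [0, 0, 0], 0], [30, [0, 0, 0], 0], [30, [0, 0, 0], 0], [30, [0, 0, 0], 0], [30, [0, 0, 0], 0], [30, [0, 0, 0], 0]], "squeeze": 40}}

```text
t: 3.55
eef_pos: [0.4344, -0.3822, 0.0338]
tool_rot: [0.0, -0.707, 0.707, -0.0]
contact_force: [-1.4, 0.1, 5.3]
gripper_width: 0.461
```

Emit:
{"api": "arm_command", "payload": {"series": [[30, [0, 0, -5], 0], [30, [0, 0, -15], 0], [30, [0, 0, -40], 0], [30, [0, 0, -80], 0], [30, [0, 0, -120], 0], [30, [0, 0, -150], 0], [30, [0, 0, -170], 0], [30, [0, 0, -170], 0]]}}

```text
t: 4.55
eef_pos: [0.435, -0.3829, 0.2052]
tool_rot: [0.0, -0.707, 0.707, -0.002]
contact_force: [-0.9, -1.0, -2.1]
gripper_width: 0.459
```

Run:
```python
from h import *
p=np.array([.5553,.1686]);a=-.1843
R=np.array([[np.cos(a),-np.sin(a)],[np.sin(a),np.cos(a)]])
L=p+R@[-.085,0];print(L)
rel([*L,.2],np.degrees(a))
rel([*L,.2],np.degrees(a)+180)
print(status.get_obs()['q'])
s=read_camera("scene");crop("s",s,110,40,160,150,4,"s3b")
```

```text
[0.47173949 0.18417697]
t 4.55 eef [ 0.435  -0.3829  0.2052] xang -90.02 grip 0.459 F [-0.9 -1.  -2.1]  shift [-567.1  -36.5    4.1] roll -1.386876210786041
t 4.55 eef [ 0.435  -0.3829  0.2052] xang -90.02 grip 0.459 F [-0.9 -1.  -2.1]  shift [-567.1  -36.5    4.1] roll 1.754716442803752
[ 0.64061339  0.36481293 -0.03348271  1.83413538  0.01494009  0.93905392
 -0.97061739]
```

View pics/s3b.png

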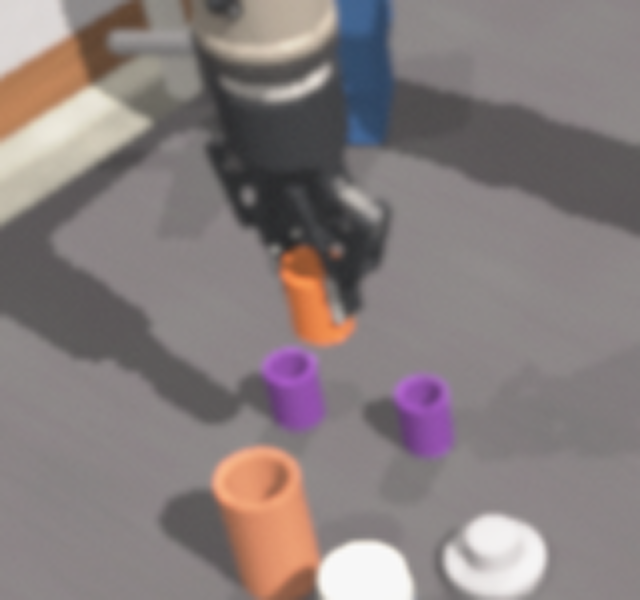

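Emit:
{"api": "arm_command", "payload": {"series": [[30, [-25, -1, -15], 0], [30, [-65, -4, -25], -0.1], [30, [-115, -8, -25], -0.25], [30, [-165, -11, -25], -0.4], [30, [-215, -14, -25], -0.55], [30, [-265, -18, -25], -0.7], [30, [-315, -21, -25], -0.85], [30, [-365, -25, -25], -1.0]]}}

```text
t: 5.6
eef_pos: [0.4584, -0.0158, 0.2272]
tool_rot: [0.0, 0.96, -0.279, -0.001]
contact_force: [0.4, 0.1, -1.9]
gripper_width: 0.461
```

Run:
```python
from h import *
a=-.1843
rel([.4717,.1842,.228],np.degrees(a))
```

```text
t 5.6 eef [ 0.4584 -0.0158  0.2272] xang -32.44 grip 0.461 F [ 0.4  0.1 -1.9]  shift [ -96.  -175.9   -0.8] roll -0.38192045048860873
```

Emit:
{"api": "arm_command", "payload": {"series": [[30, [-25, -45, 0], -0.12], [30, [-50, -90, 0], -0.24], [30, [-74, -132, 0], -0.34], [30, [-92, -165, 0], -0.387], [30, [-98, -176, 0], -0.387], [30, [-98, -176, 0], -0.387], [30, [-98, -176, 0], -0.387], [30, [-98, -176, 0], -0.387]]}}

```text
t: 6.6
eef_pos: [0.4721, 0.1822, 0.2281]
tool_rot: [0.0, 0.996, -0.093, -0.0]
contact_force: [0.4, -0.1, -1.4]
gripper_width: 0.458
```

Emit:
{"api": "arm_command", "payload": {"series": [[30, [0, 0, 5], 0], [30, [0, 0, 10], 0], [30, [0, 0, 10], 0], [30, [0, 0, 10], 0]]}}

```text
t: 7.1
eef_pos: [0.472, 0.1838, 0.2183]
tool_rot: [-0.0, 0.996, -0.092, -0.0]
contact_force: [0.1, 0.3, -2.2]
gripper_width: 0.46
```

Run:
```python
from h import *
a=-.1843
rel([.4717,.1842,.218],np.degrees(a))
t=read_camera("top");s=read_camera("scene");cv2.imwrite("pics/t4.png",t);cv2.imwrite("pics/s4.png",s)
crop("t",t,160,130,150,110,5,"t4b");crop("s",s,260,120,190,160,4,"s4b")
```

```text
t 7.1 eef [0.472  0.1838 0.2183] xang -10.54 grip 0.46 F [ 0.1  0.3 -2.2]  shift [-0.4 -0.3  0.3] roll 0.00031491654140902676
```

View pics/s4b.png

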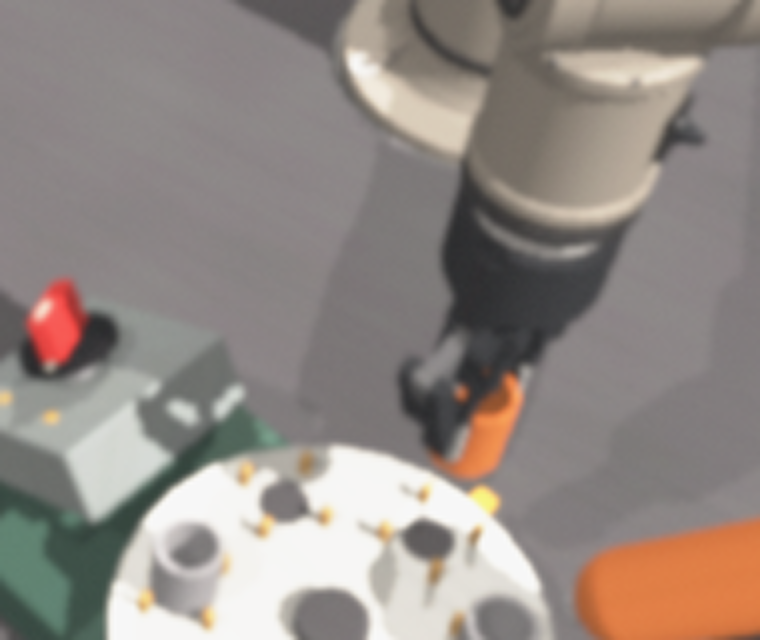

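View pics/t4b.png

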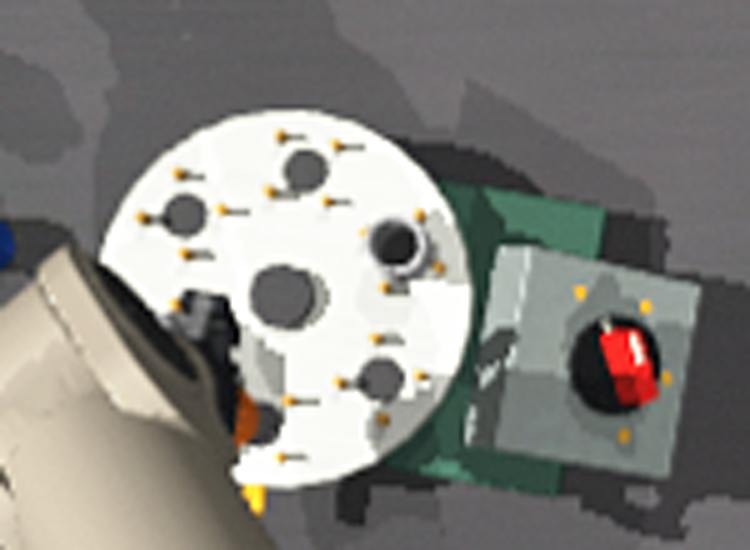

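Run:
```python
from h import *
for n,f,x,y,w,h,k in(("scene","pics/s4.png",340,190,70,70,9),("top","pics/t4.png",190,190,50,45,12)):
    im=cv2.imread(f); im=cv2.resize(im[y:y+h,x:x+w],None,fx=k,fy=k,interpolation=cv2.INTER_CUBIC)
    th=np.linspace(0,2*np.pi,73)
    def circ(cx,cy,z,r,col):
        P=np.c_[cx+r*np.cos(th),cy+r*np.sin(th),0*th+z]
        uv=((proj(n,P)-[x,y]+.5)*k-.5).round().astype(int); cv2.polylines(im,[uv],True,col,1)
    ex,ey,ez=.472,.1838,.2183
    circ(ex,ey,ez+.0162,.02,(255,255,0)); circ(ex,ey,ez-.0338,.02,(255,255,0)); circ(ex,ey,ez+.0162,.0155,(255,0,255))
    circ(.4717,.1842,.087,.0155,(0,255,0))
    for a in range(4):
        b=-.1843+np.pi/4+a*np.pi/2; circ(.4717+.0265*np.cos(b),.1842+.0265*np.sin(b),.105,.003,(0,0,255))
    cv2.imwrite(f"pics/ov_{n}.png",im)
```

```text
(no output)
```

View pics/ov_scene.png

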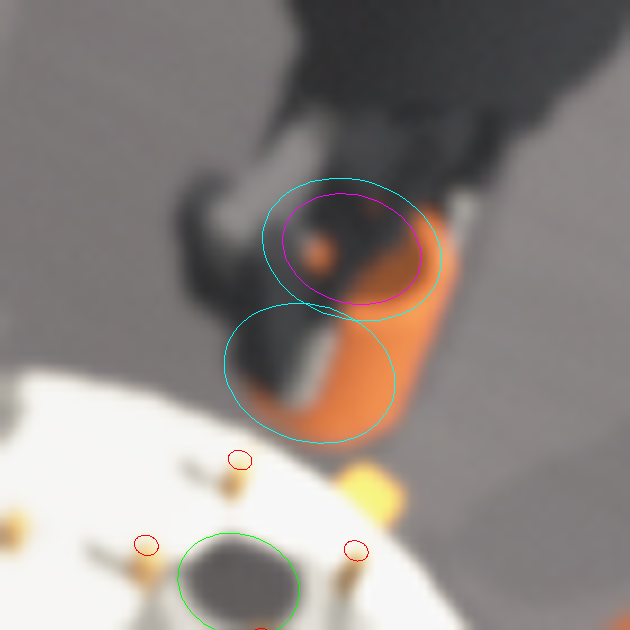

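View pics/ov_top.png

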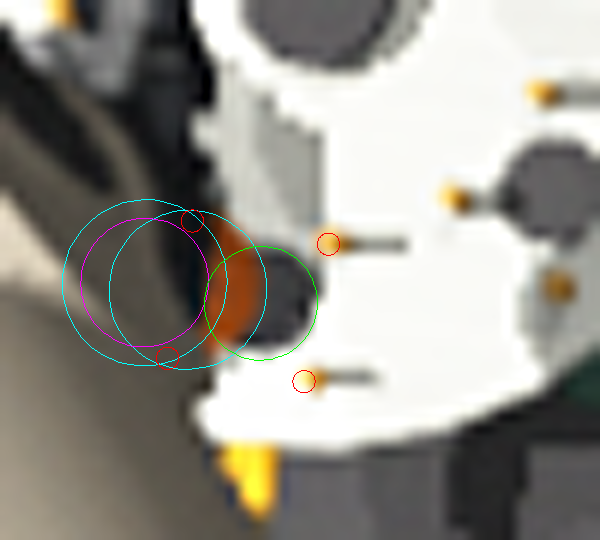

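```bash
cat > slv.py <<'E'
from h import *
from scipy.optimize import least_squares
def edgepts(f,box,sel,pr=False):
    im=cv2.imread(f).astype(float); x,y,w,h=box; k=8
    im=cv2.resize(im[y:y+h,x:x+w],None,fx=k,fy=k,interpolation=cv2.INTER_CUBIC)
    sat=im[...,2]-im[...,0]   # R-B
    m=(sat>70).astype(np.uint8)
    c=max(cv2.findContours(m,cv2.RETR_EXTERNAL,cv2.CHAIN_APPROX_NONE)[0],key=cv2.contourArea)[:,0,:]
    p=(c+.5)/k-.5+[x,y]; return p[[sel(*q) for q in p]],im
def res(n,P,e):
    def r(d):
        th=np.linspace(0,2*np.pi,361)
        C=np.concatenate([np.c_[e[0]+d[0]+.02*np.cos(th),e[1]+d[1]+.02*np.sin(th),0*th+e[2]+z] for z in(.0162,-.0338)])
        H=cv2.convexHull(proj(n,C).astype(np.float32))
        return np.array([cv2.pointPolygonTest(H,(float(a),float(b)),True) for a,b in P])
    return r
E
python3 - <<'E'
from slv import *
e=np.array([.472,.1838,.2183])
# scene: crop coords of ov (340,190 k9)
P,im=edgepts("pics/s4.png",(365,205,40,36),lambda a,b:(b>214 and a>376 and a>380-(b-230)*.0 and (a>383 or b>236)))
print(len(P),P[::25].round(1).tolist())
Q,im=edgepts("pics/t4.png",(200,203,20,25),lambda a,b:(a>210 and 209<b<217))
print(len(Q),Q[::8].round(1).tolist())
rs,rt=res("scene",P,e),res("top",Q,e)
s=least_squares(rs,[0,0],x_scale=.001,diff_step=1e-3);print("scene only",s.x*1e3,np.abs(s.fun).mean())
for d in ([0,0],[0,.002],[0,.003],[0,.004],[.002,0],[-.002,0]): print(d,rs(d).mean().round(2),rt(d).mean().round(2))
E
```

```text
246 [[385.6, 214.1], [384.7, 217.2], [381.4, 237.8], [384.2, 235.3], [385.4, 232.2], [386.6, 229.1], [387.9, 225.9], [389.2, 222.8], [390.2, 219.7], [389.6, 216.6]]
56 [[210.1, 216.6], [210.7, 215.6], [210.8, 214.6], [210.9, 213.6], [211.1, 212.6], [210.8, 211.6], [210.4, 210.6]]
scene only [5.08630896 4.13629568] 0.8456850801070466
[0, 0] -0.75 0.66
[0, 0.002] 0.1 0.03
[0, 0.003] 0.51 -0.28
[0, 0.004] 0.91 -0.59
[0.002, 0] -1.05 0.67
[-0.002, 0] -0.49 0.58
```

Run:
```python
from slv import *
e=np.array([.472,.1838,.2183])
P,im=edgepts("pics/s4.png",(365,205,40,36),lambda a,b:(217<b and a+(b-220)*.41>387.5 and a>372))
print(P[::12].round(1).tolist())
Q,im=edgepts("pics/t4.png",(200,203,20,25),lambda a,b:(a>210 and 209<b<217))
rs,rt=res("scene",P,e),res("top",Q,e)
g=np.arange(-6,7,.5)*1e-3
c=[(np.mean(rs([a,b])**2),a,b) for a in g for b in g]; print(sorted(c)[:4])
c=[(np.mean(rs([0,b])**2),0,b) for b in g]; print(sorted(c)[:3])
c=[(np.mean(rt([0,b])**2),0,b) for b in g]; print(sorted(c)[:3])
# nest relative in each camera's own frame
for n,(x,y,yaw) in {"top":(.5565,.1679,-.1841),"scene":(.5541,.1692,-.1849)}.items():
    print(n,x-.085*np.cos(yaw),y-.085*np.sin(yaw))
```

```text
[[379.9, 238.6], [381.4, 237.8], [382.9, 236.9], [384.1, 235.4], [384.7, 233.9], [385.3, 232.4], [385.9, 230.9], [386.4, 229.4], [387.1, 227.9], [387.8, 226.4], [388.3, 224.9], [388.9, 223.4], [389.4, 221.9], [390.1, 220.4], [390.2, 218.9], [389.9, 217.4]]
[(np.float64(0.006704642444423604), np.float64(-0.0015), np.float64(0.003)), (np.float64(0.00932162574794847), np.float64(-0.001), np.float64(0.003)), (np.float64(0.012628303558443084), np.float64(-0.002), np.float64(0.003)), (np.float64(0.02067275396889698), np.float64(-0.0005), np.float64(0.003))]
[(np.float64(0.04095802081590962), 0, np.float64(0.003)), (np.float64(0.052210460275833856), 0, np.float64(0.0035)), (np.float64(0.14235404528603815), 0, np.float64(0.0025))]
[(np.float64(0.018760423914107333), 0, np.float64(0.002)), (np.float64(0.03205000721379175), 0, np.float64(0.0025)), (np.float64(0.05447784425704142), 0, np.float64(0.0015))]
top 0.4729363806260933 0.18346025440450256
scene 0.4705488555686459 0.1848271003135898
```

Emit:
{"api": "arm_command", "payload": {"series": [[30, [0.4, 2.2, 5], 0], [30, [0.4, 2.2, 20], 0], [30, [0.4, 2.2, 38], 0], [30, [0.4, 2.2, 54], 0], [30, [0.4, 2.2, 66], 0], [30, [0.4, 2.2, 68], 0], [30, [0.4, 2.2, 68], 0], [30, [0.4, 2.2, 68], 0]]}}

```text
t: 8.2
eef_pos: [0.4724, 0.1818, 0.1509]
tool_rot: [-0.0, 0.996, -0.092, 0.001]
contact_force: [-0.2, -0.2, -0.8]
gripper_width: 0.46
```

Emit:
{"api": "arm_command", "payload": {"series": [[30, [0, 0, 0], 0], [30, [0, 0, 0], 0], [30, [0, 0, 0], 0]]}}

```text
t: 8.57
eef_pos: [0.4721, 0.1816, 0.1504]
tool_rot: [-0.0, 0.996, -0.092, 0.0]
contact_force: [-0.5, -0.2, -2.3]
gripper_width: 0.458
```

Run:
```python
from h import *
rel([.472,.1816,.1208],-10.56)
t=read_camera("top");s=read_camera("scene");cv2.imwrite("pics/t5.png",t);cv2.imwrite("pics/s5.png",s)
crop("t",t,190,180,60,50,12,"t5b");crop("s",s,330,190,90,80,8,"s5b")
```

```text
t 8.57 eef [0.4721 0.1816 0.1504] xang -10.54 grip 0.458 F [-0.5 -0.2 -2.3]  shift [-0.1  0.  29.6] roll 0.0003021277660568869
```

View pics/s5b.png

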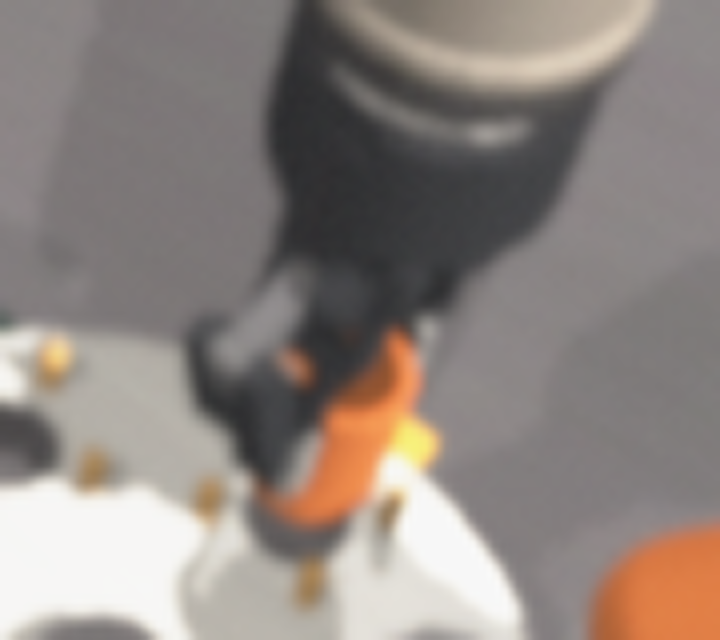

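View pics/t5b.png

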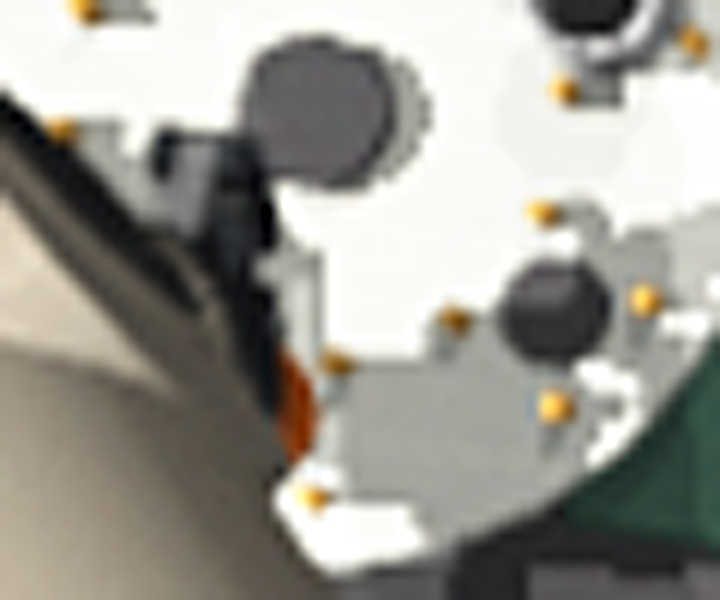

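Emit:
{"api": "arm_command", "payload": {"series": [[30, [0, 0, 5], 0], [30, [0, 0, 10], 0], [30, [0, 0, 14], 0], [30, [0, 0, 18], 0], [30, [0, 0, 18], 0], [30, [0, 0, 18], 0]]}}

```text
t: 9.43
eef_pos: [0.472, 0.1817, 0.1324]
tool_rot: [-0.0, 0.996, -0.092, 0.0]
contact_force: [0.5, -1.1, -2.1]
gripper_width: 0.464
```

Emit:
{"api": "arm_command", "payload": {"series": [[30, [0, 0, 4], 0], [30, [0, 0, 8], 0], [30, [0, 0, 10], 0], [30, [0, 0, 11.5], 0], [30, [0, 0, 11.5], 0], [30, [0, 0, 11.5], 0], [30, [0, 0, 11.5], 0]]}}

```text
t: 10.3
eef_pos: [0.4721, 0.1816, 0.1208]
tool_rot: [-0.0, 0.996, -0.092, 0.0]
contact_force: [-0.5, -0.1, -1.5]
gripper_width: 0.463
```

Emit:
{"api": "arm_command", "payload": {"series": [[30, [0, 0, 1], 0], [30, [0, 0, 1.5], 0], [30, [0, 0, 1.5], 0], [30, [0, 0, 1.5], 0]]}}

```text
t: 10.8
eef_pos: [0.4723, 0.1822, 0.1207]
tool_rot: [-0.0, 0.996, -0.092, 0.001]
contact_force: [-4.9, -1.3, 12.9]
gripper_width: 0.461
```

Run:
```python
from h import *
rel([.472,.1816,.1208],-10.56)
t=read_camera("top");s=read_camera("scene");cv2.imwrite("pics/s6.png",s)
crop("s",s,330,190,90,80,8,"s6b")
```

```text
t 10.8 eef [0.4723 0.1822 0.1207] xang -10.56 grip 0.461 F [-4.9 -1.3 12.9]  shift [-0.2  0.6 -0.1] roll 1.559851571301264e-05
```

View pics/s6b.png

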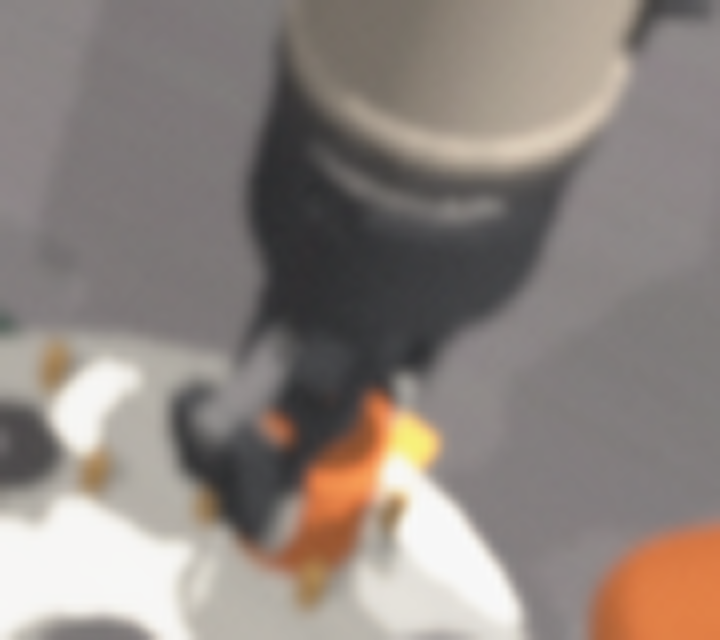

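Emit:
{"api": "arm_command", "payload": {"series": [[44, [0, 0, -1], 0], [48, [0, 0, -1], 0], [56, [0, 0, -1], 0], [60, [0, 0, -1], 0], [60, [0, 0, -1], 0], [60, [0, 0, -1], 0], [60, [0, 0, -1], 0]]}}

```text
t: 11.78
eef_pos: [0.472, 0.1816, 0.1203]
tool_rot: [0.0, 0.996, -0.092, 0.0]
contact_force: [0.0, -0.3, 1.1]
gripper_width: 0.702
```

Emit:
{"api": "arm_command", "payload": {"series": [[60, [0, 0, -6], 0], [60, [0, 0, -16], 0], [60, [0, 0, -36], 0], [60, [0, 0, -65], 0], [60, [0, 0, -100], 0], [60, [0, 0, -130], 0], [60, [0, 0, -130], 0], [60, [0, 0, -130], 0]]}}

```text
t: 12.78
eef_pos: [0.4717, 0.1813, 0.2502]
tool_rot: [0.0, 0.996, -0.092, -0.0]
contact_force: [0.3, 0.0, -0.5]
gripper_width: 0.703
```

Run:
```python
from h import *
rel([.472,.1816,.1208],-10.56)
t=read_camera("top");s=read_camera("scene");cv2.imwrite("pics/s7.png",s);cv2.imwrite("pics/t7.png",t)
crop("s",s,240,160,180,160,4,"s7b");crop("t",t,170,140,140,105,5,"t7b")
print(status.get_obs()['q'])
```

```text
t 12.78 eef [0.4717 0.1813 0.2502] xang -10.55 grip 0.703 F [ 0.3  0.  -0.5]  shift [  0.2  -0.4 129.4] roll 0.00016137324054707483
[ 0.01139252  0.24869441 -0.5816142   1.92124966  0.15918354  1.01866815
 -0.82410396]
```

View pics/s7b.png

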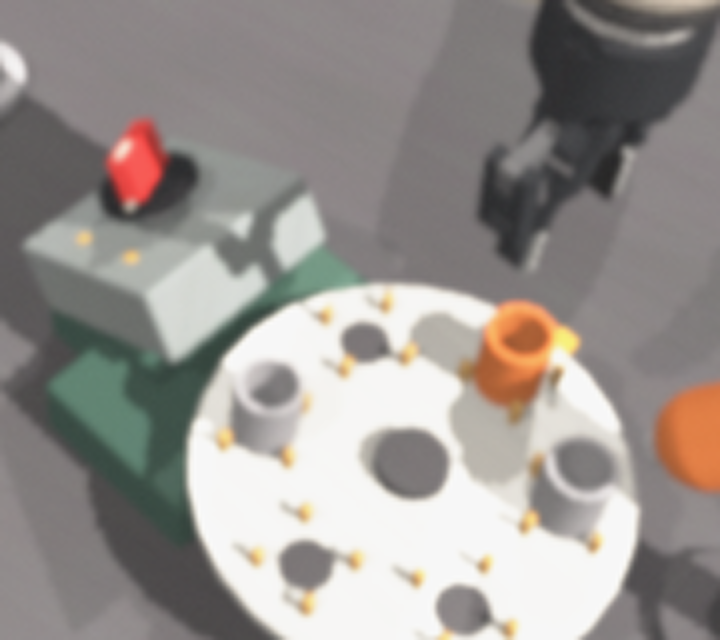

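View pics/t7b.png

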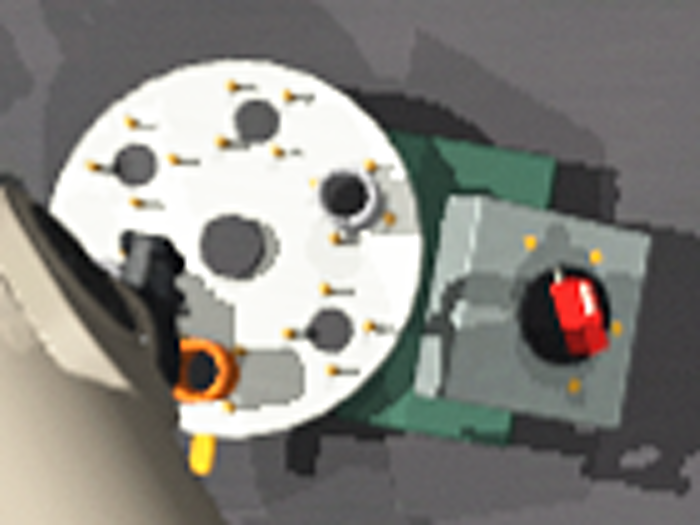

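```bash
cat > knob.py <<'E'
from h import *
yaw=-.1843; O=np.array([.5553,.1686,0])
def mk(cam):
    return {"top":(.5565,.1679,-.1841),"scene":(.5541,.1692,-.1849),"avg":(.5553,.1686,-.1845)}[cam]
def frame(cam,g,th):
    x,y,a=mk(cam);Rm=Ro.from_euler('z',a).as_matrix()
    Rk=Ro.from_euler('x',30,degrees=True).as_matrix()@Ro.from_euler('z',th,degrees=True).as_matrix()
    return Rm@Rk, Rm@np.array(g)+[x,y,0]
def box(cam,g,th):
    R,p=frame(cam,g,th)
    return np.array([p+R@[sx*.023,sy*.007,z] for z in(-.018,.011) for sx,sy in((-1,-1),(1,-1),(1,1),(-1,1))])
def circ(cam,g,th,r,z):
    R,p=frame(cam,g,th);a=np.linspace(0,2*np.pi,60)
    return np.array([p+R@[r*np.cos(t),r*np.sin(t),z] for t in a])
def draw(n,im,g,th,x,y,w,h,k,name):
    I=cv2.resize(im[y:y+h,x:x+w],None,fx=k,fy=k,interpolation=cv2.INTER_CUBIC)
    f=lambda P:((proj(n,P)-[x,y]+.5)*k-.5).round().astype(int)
    b=f(box(n,g,th))
    cv2.polylines(I,[b[:4]],True,(0,255,0),1);cv2.polylines(I,[b[4:]],True,(255,255,0),1)
    for i in range(4): cv2.line(I,b[i].tolist(),b[i+4].tolist(),(0,255,0),1)
    cv2.polylines(I,[f(circ(n,g,th,.032,-.018))],True,(255,0,255),1)
    x0,y0,a=mk(n);Rm=Ro.from_euler('z',a).as_matrix()
    C=np.array([[-.075,-.15,.142],[.055,-.15,.142],[.055,-.28,.067],[-.075,-.28,.067]])
    cv2.polylines(I,[f(C@Rm.T+[x0,y0,0])],True,(0,255,255),1)
    cv2.imwrite(f"pics/{name}.png",I)
E
python3 - <<'E'
from knob import *
g=(-.010,-.235,.139)
draw("top",cv2.imread("pics/t7.png"),g,30,250,170,60,60,10,"k_t")
draw("scene",cv2.imread("pics/s7.png"),g,30,240,180,90,75,8,"k_s")
E
```

```text
(no output)
```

View pics/k_t.png

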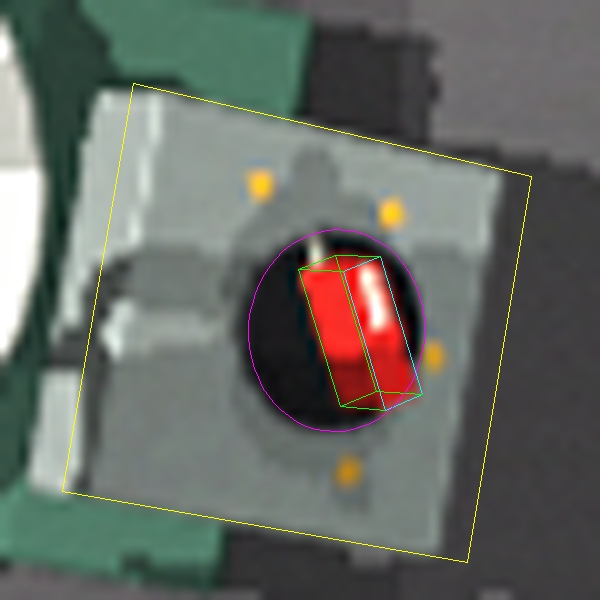

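View pics/k_s.png

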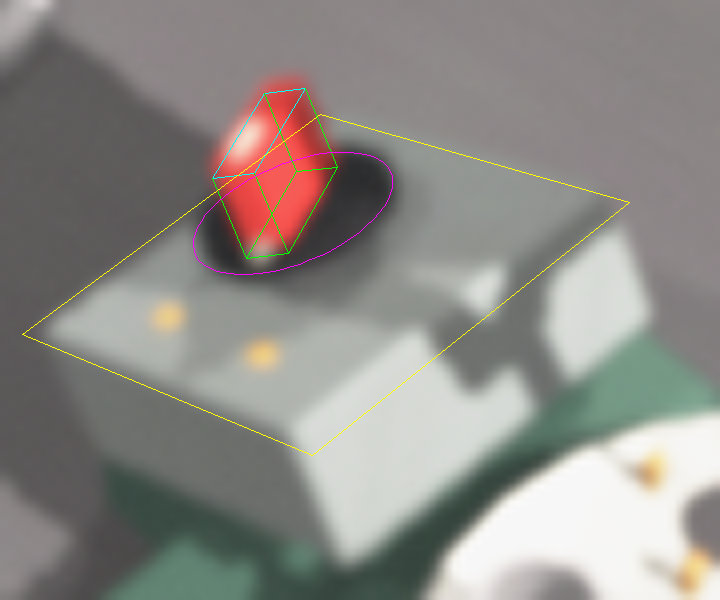

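```bash
sed -i 's/\[\[-.075,-.15,.142\].*/[[-.075,-.1587,.142],[.055,-.1587,.142],[.055,-.2713,.077],[-.075,-.2713,.077]])/' knob.py
python3 - <<'E'
from knob import *
g=(-.010,-.235,.1441)
draw("top",cv2.imread("pics/t7.png"),g,30,250,170,60,60,10,"k_t2")
draw("scene",cv2.imread("pics/s7.png"),g,30,240,180,90,75,8,"k_s2")
E
```

```text
(no output)
```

View pics/k_t2.png

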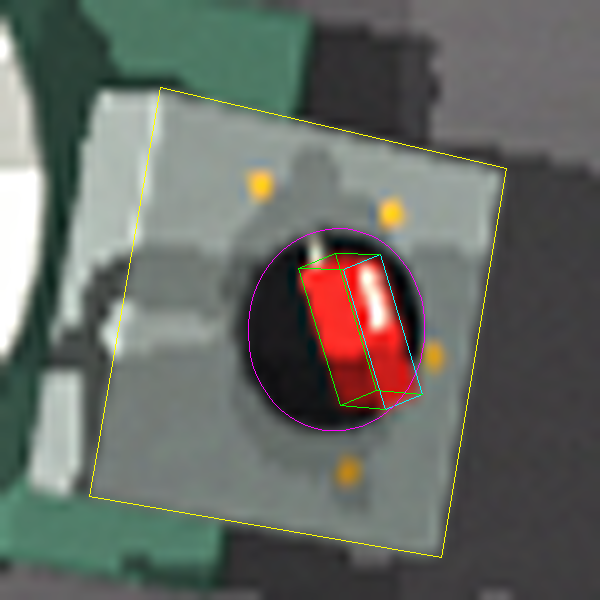

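View pics/k_s2.png

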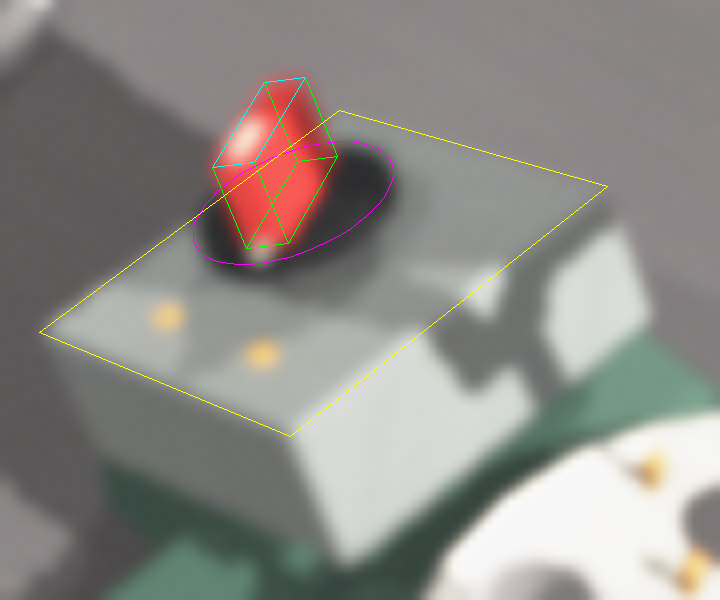

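Run:
```python
from knob import *
R,p=frame("avg",(-.010,-.235,.1441),30); print(p, R[:,2])
rel([*p[:2],.25],-74.0)
```

```text
[ 0.50235778 -0.06057705  0.1441    ] [-0.09172752 -0.49151405  0.8660254 ]
t 12.88 eef [0.4714 0.1812 0.2494] xang -10.54 grip 0.701 F [ 0.4  0.  -0.2]  shift [ 74.7 232.1  -0.5] roll 1.107645301779688
```

Emit:
{"api": "arm_command", "payload": {"series": [[60, [14, 45, 0], 0.15], [60, [30, 92, 0], 0.3], [60, [45, 140, 0], 0.48], [60, [60, 185, 0], 0.66], [60, [71, 220, 0], 0.82], [60, [75, 232, 0], 0.98], [60, [75, 232, 0], 1.107], [60, [75, 232, 0], 1.107]]}}

```text
t: 13.88
eef_pos: [0.5028, -0.0603, 0.2494]
tool_rot: [0.001, 0.799, -0.601, -0.001]
contact_force: [0.4, 0.5, -0.2]
gripper_width: 0.705
```

Emit:
{"api": "arm_command", "payload": {"series": [[60, [0, 0, 20], 0], [60, [0, 0, 40], 0], [60, [0, 0, 50], 0], [60, [0, 0, 50], 0], [60, [0, 0, 50], 0], [60, [0, 0, 50], 0]]}}

```text
t: 14.62
eef_pos: [0.5037, -0.0602, 0.201]
tool_rot: [-0.0, 0.799, -0.601, 0.001]
contact_force: [0.3, 0.8, 0.9]
gripper_width: 0.701
```

Run:
```python
from knob import *
rel([.5024,-.0606,.161],-74.0)
print(status.get_obs()['q'])
g=(-.010,-.235,.1441)
t=read_camera("top");s=read_camera("scene");cv2.imwrite("pics/t8.png",t);cv2.imwrite("pics/s8.png",s)
crop("s",s,240,130,110,100,6,"s8b");crop("t",t,230,150,100,80,7,"t8b")
```

```text
t 14.62 eef [ 0.5037 -0.0602  0.201 ] xang -73.95 grip 0.701 F [0.3 0.8 0.9]  shift [-0.   1.4 40. ] roll 0.0008188864083562377
[ 0.23228876  0.27294797 -0.27715301  1.98553647  0.09499668  0.893948
 -1.38533221]
```

View pics/s8b.png

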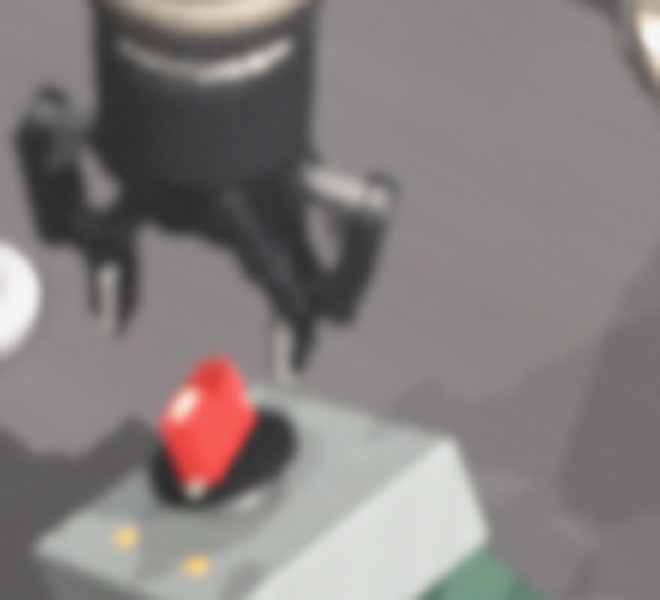

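View pics/t8b.png

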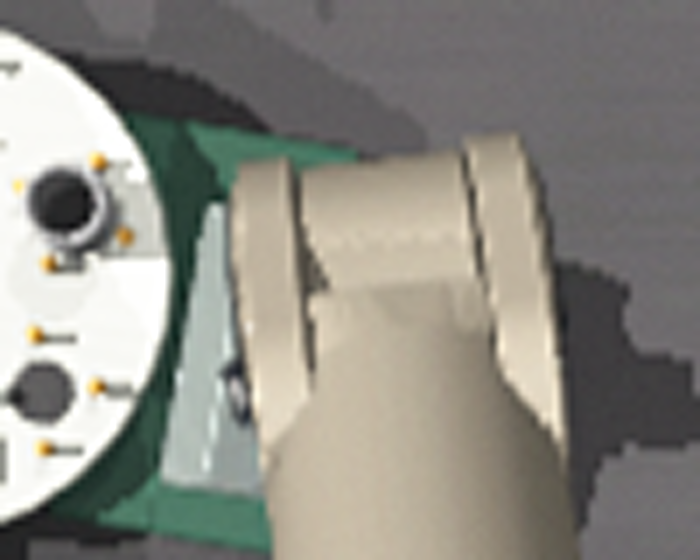

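Emit:
{"api": "arm_command", "payload": {"series": [[42, [0, 0, 0], 0], [42, [0, 0, 10], 0], [42, [0, 0, 20], 0], [42, [0, 0, 30], 0], [42, [0, 0, 36], 0], [42, [0, 0, 38], 0], [42, [0, 0, 38], 0], [42, [0, 0, 38], 0]], "squeeze": 20}}

```text
t: 15.72
eef_pos: [0.5035, -0.0602, 0.1626]
tool_rot: [-0.0, 0.799, -0.602, 0.0]
contact_force: [-0.1, 0.8, 1.5]
gripper_width: 0.495
```

Run:
```python
from knob import *
rel([.5024,-.0606,.161],-74.0)
s=read_camera("scene");crop("s",s,240,150,90,80,8,"s9b")
```

```text
t 15.72 eef [ 0.5035 -0.0602  0.1626] xang -73.97 grip 0.495 F [-0.1  0.8  1.5]  shift [0.1 1.2 1.6] roll 0.0004908219511656886
```

View pics/s9b.png

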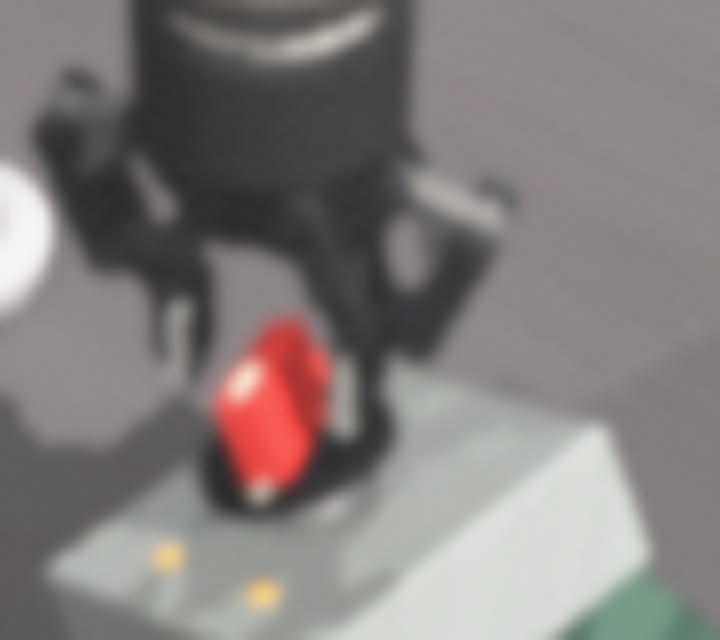

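Emit:
{"api": "arm_command", "payload": {"series": [[36, [0, 1, 0], 0], [30, [0, 1, 0], 0], [24, [0, 1, 0], 0], [18, [0, 1, 0], 0], [12, [0, 1, 0], 0], [8, [0, 1, 0], 0], [8, [0, 1, 0], 0]], "squeeze": 20}}

```text
t: 16.65
eef_pos: [0.5028, -0.062, 0.1625]
tool_rot: [0.0, 0.798, -0.602, 0.001]
contact_force: [1.2, -5.3, -0.5]
gripper_width: 0.2
```

Run:
```python
from knob import *
rel([.5024,-.0606,.161],-74.0)
s=read_camera("scene");crop("s",s,240,150,90,80,8,"s10b")
```

```text
t 16.65 eef [ 0.5028 -0.062   0.1625] xang -74.03 grip 0.2 F [ 1.2 -5.3 -0.5]  shift [-1.4 -0.   1.5] roll -0.0005404498045187522
```

View pics/s10b.png

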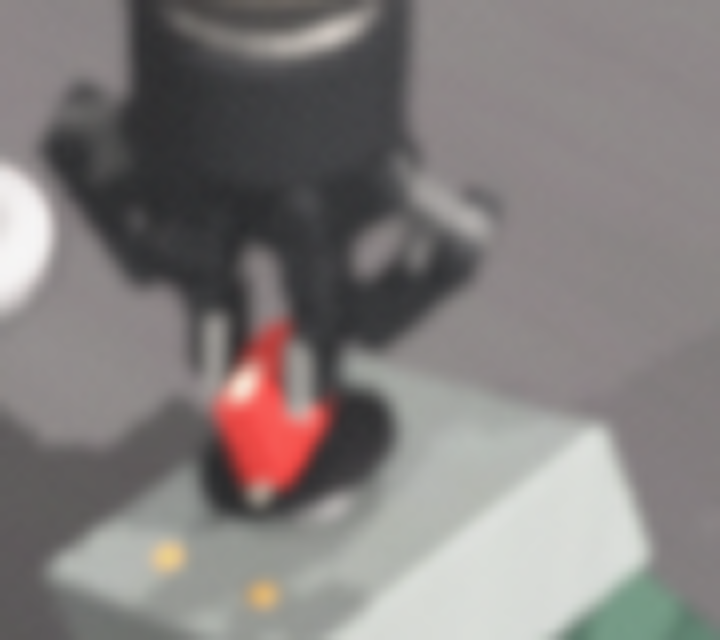

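Emit:
{"api": "arm_command", "payload": {"series": [[32, [0, 0, 0], 0], [32, [0, 0, 0], 0], [32, [0, 0, 3], 0], [32, [0, 0, 6], 0], [32, [0, 0, 6], 0], [20, [0, 0, 6], 0], [8, [0, 0, 6], 0], [8, [0, 0, 6], 0]]}}

```text
t: 17.7
eef_pos: [0.5023, -0.0609, 0.1564]
tool_rot: [0.0, 0.799, -0.602, 0.0]
contact_force: [-0.3, -2.0, 0.0]
gripper_width: 0.236
```

Emit:
{"api": "arm_command", "payload": {"series": [[8, [0, 0, 0], 0], [8, [0, 0, 0], 0]]}}

```text
t: 17.95
eef_pos: [0.5023, -0.0608, 0.1564]
tool_rot: [0.0, 0.799, -0.602, 0.0]
contact_force: [-0.2, -3.7, 1.6]
gripper_width: 0.238
```

Run:
```python
from knob import *
rel([.5024,-.0606,.161],-74.0)
s=read_camera("scene");crop("s",s,240,150,90,80,8,"s11b")
```

```text
t 17.95 eef [ 0.5023 -0.0608  0.1564] xang -73.99 grip 0.238 F [-0.2 -3.7  1.6]  shift [-0.2 -0.1 -4.6] roll 0.0002322487951555549
```

View pics/s11b.png

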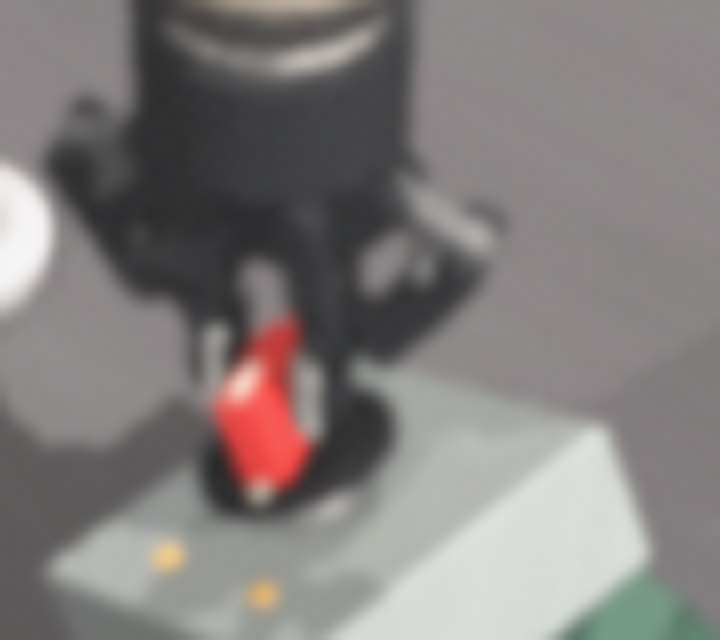

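Emit:
{"api": "arm_command", "payload": {"series": [[8, [-1.4, -0.7, 2.7], 0], [8, [-2.8, -1.4, 5.4], 0], [8, [-4.2, -2.0, 8.1], 0], [8, [-5.6, -2.7, 10.8], 0], [8, [-5.6, -2.7, 10.8], 0], [8, [-5.6, -2.7, 10.8], 0]], "squeeze": 30}}

```text
t: 18.75
eef_pos: [0.5035, -0.0549, 0.146]
tool_rot: [0.0, 0.799, -0.602, 0.0]
contact_force: [-2.2, -5.7, 9.2]
gripper_width: 0.23
```

Run:
```python
from knob import *
rel([.5034,-.0547,.1456],-74.0)
s=read_camera("scene");crop("s",s,240,150,90,80,8,"s12b")
```

```text
t 18.75 eef [ 0.5035 -0.0549  0.146 ] xang -74.0 grip 0.23 F [-2.2 -5.7  9.2]  shift [-0.2  0.1  0.4] roll 2.9532227247411573e-05
```

View pics/s12b.png

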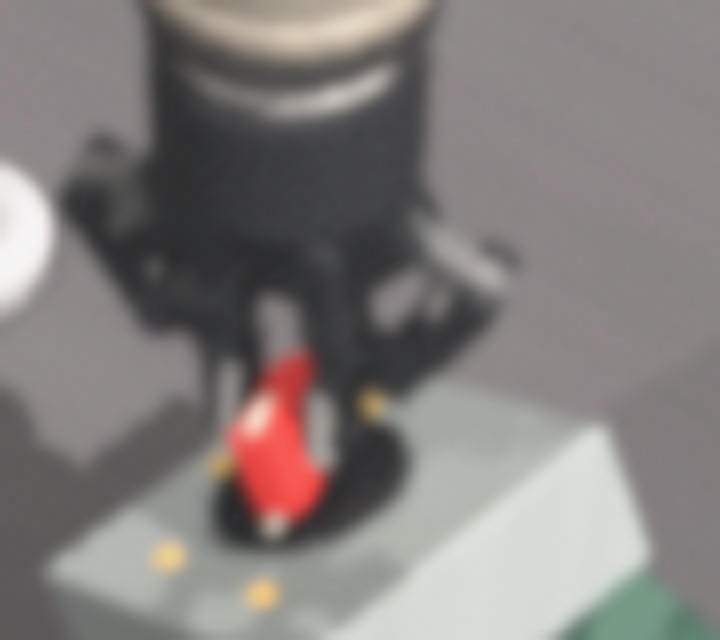

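Emit:
{"api": "arm_command", "payload": {"series": [[8, [0, 0, 0.3], 0.015], [8, [0, 0, 0.3], 0.045], [8, [0, 0, 0.3], 0.09], [8, [0, 0, 0.3], 0.14], [8, [0, 0, 0.3], 0.19], [8, [0, 0, 0.3], 0.24], [8, [0, 0, 0.3], 0.29], [8, [0, 0, 0.3], 0.33]]}}

```text
t: 19.8
eef_pos: [0.5033, -0.0549, 0.146]
tool_rot: [-0.0, -0.689, 0.725, -0.0]
contact_force: [-3.7, -5.9, 13.7]
gripper_width: 0.228
```

Run:
```python
from knob import *
rel([.5034,-.0547,.1456],-127.1)
t=read_camera("top");s=read_camera("scene");crop("s",s,240,150,180,160,4,"s13b");cv2.imwrite("pics/t13.png",t);cv2.imwrite("pics/s13.png",s)
```

```text
t 19.8 eef [ 0.5033 -0.0549  0.146 ] xang -92.96 grip 0.228 F [-3.7 -5.9 13.7]  shift [-0.2 -0.1  0.4] roll 0.595785813528874
```

View pics/s13b.png

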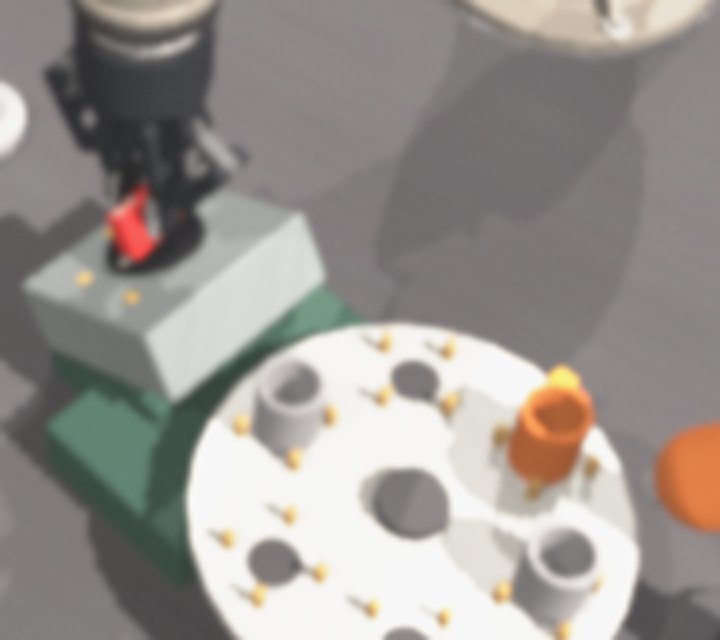

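Emit:
{"api": "arm_command", "payload": {"series": [[8, [0, 0, 0], 0.03], [8, [0, 0, 0], 0.075], [8, [0, 0, 0], 0.125], [8, [0, 0, 0], 0.175], [8, [0, 0, 0], 0.225], [8, [0, 0, 0], 0.275], [8, [0, 0, 0], 0.325], [8, [0, 0, 0], 0.375]]}}

```text
t: 20.9
eef_pos: [0.5043, -0.0556, 0.1464]
tool_rot: [0.001, -0.541, 0.841, -0.001]
contact_force: [-3.0, -8.1, 13.6]
gripper_width: 0.229
```

Emit:
{"api": "arm_command", "payload": {"series": [[8, [0, 0, 0], 0.05], [8, [0, 0, 0], 0.095], [8, [0, 0, 0], 0.13], [8, [0, 0, 0], 0.16], [8, [0, 0, 0], 0.175], [8, [0, 0, 0], 0.18], [8, [0, 0, 0], 0.18]]}}

```text
t: 21.78
eef_pos: [0.5045, -0.0561, 0.1465]
tool_rot: [0.001, -0.463, 0.886, -0.001]
contact_force: [-1.9, -8.6, 12.8]
gripper_width: 0.225
```

Run:
```python
from knob import *
rel([.5034,-.0547,.1456],-127.1); print(status.get_obs()['q'])
t=read_camera("top");s=read_camera("scene");crop("s",s,240,150,180,160,4,"s14b");crop("t",t,170,140,140,105,5,"t14b")
```

```text
t 21.77 eef [ 0.5045 -0.0561  0.1465] xang -124.78 grip 0.225 F [-1.9 -8.6 12.8]  shift [-0.5  1.7  0.9] roll 0.040572326421137825
[ 0.05304272  0.33560718 -0.07943714  2.04367163  0.04073561  0.76098003
 -2.22915385]
```

View pics/s14b.png

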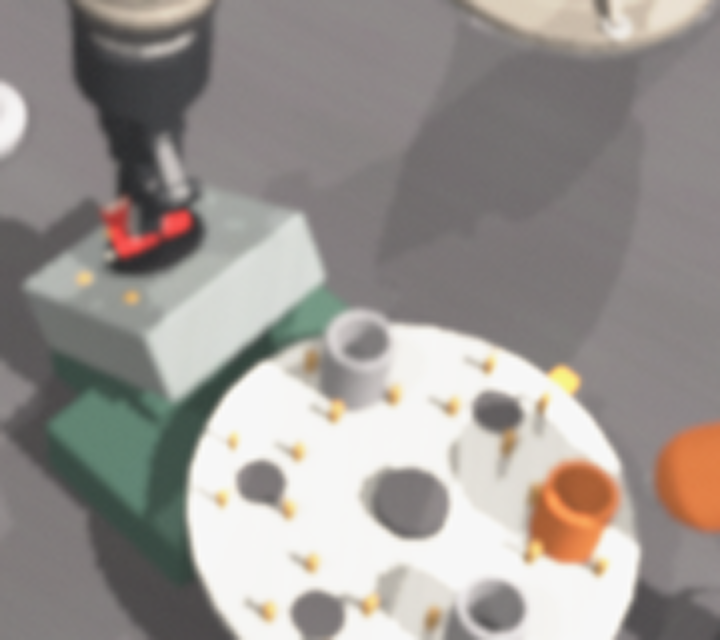

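View pics/t14b.png

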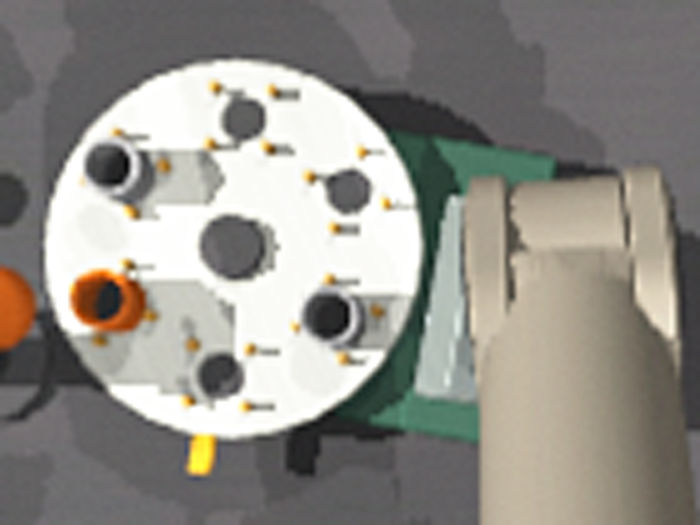

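Run:
```python
from fit import *
T=px([(219,375),(242,118),(348,191)],5,[170,140])
S=px([(497,411),(261,482),(317,612)],4,[240,150])
x={"top":(.5565,.1679,-.1841),"scene":(.5541,.1692,-.1849)}
for n,P in(("top",T),("scene",S)):
    for uv in P:
        q=onz(n,uv,.087)[:2]-x[n][:2]; a=np.arctan2(q[1],q[0])-x[n][2]; 
        print(n,np.hypot(*q).round(4),"lag(rad, ccw of slot)",((a+np.pi/6)%(np.pi/3)-np.pi/6).round(3))
```

```text
top 0.0848 lag(rad, ccw of slot) 0.075
top 0.0854 lag(rad, ccw of slot) 0.103
top 0.0844 lag(rad, ccw of slot) 0.092
scene 0.0849 lag(rad, ccw of slot) 0.087
scene 0.0847 lag(rad, ccw of slot) 0.095
scene 0.0842 lag(rad, ccw of slot) 0.076
```

Emit:
{"api": "arm_command", "payload": {"series": [[8, [0, 0, 0], 0.025], [8, [0, 0, 0], 0.05], [8, [0, 0, 0], 0.07], [8, [0, 0, 0], 0.08], [8, [0, 0, 0], 0.08], [8, [0, 0, 0], 0.08], [8, [0, 0, 0], 0.08]]}}

```text
t: 22.75
eef_pos: [0.5045, -0.0563, 0.1465]
tool_rot: [0.001, -0.428, 0.904, -0.002]
contact_force: [-2.3, -9.1, 14.0]
gripper_width: 0.217
```

Run:
```python
from knob import *
rel([.5034,-.0547,.1456],-127.1)
t=read_camera("top");s=read_camera("scene");crop("s",s,240,150,180,160,4,"s15b");crop("t",t,170,140,140,105,5,"t15b")
```

```text
t 22.75 eef [ 0.5045 -0.0563  0.1465] xang -129.37 grip 0.217 F [-2.3 -9.1 14. ]  shift [-0.6  1.9  0.9] roll -0.039669527733912545
```

View pics/s15b.png

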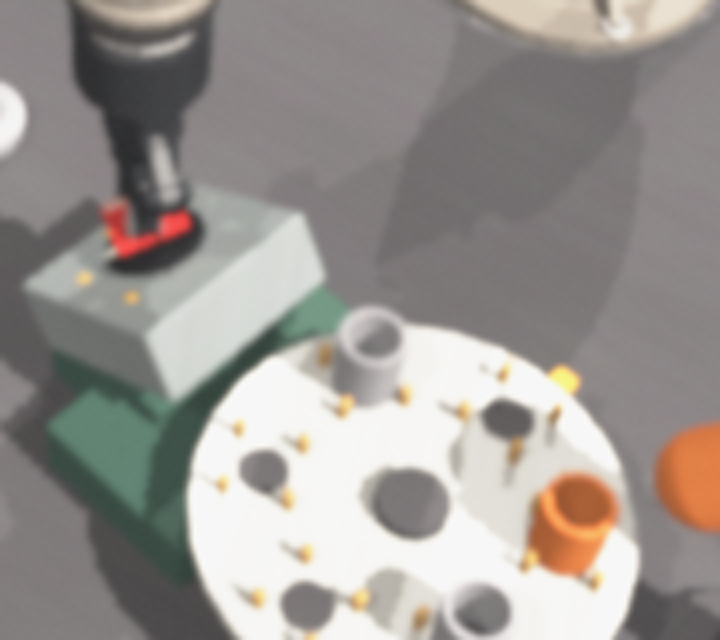

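View pics/t15b.png

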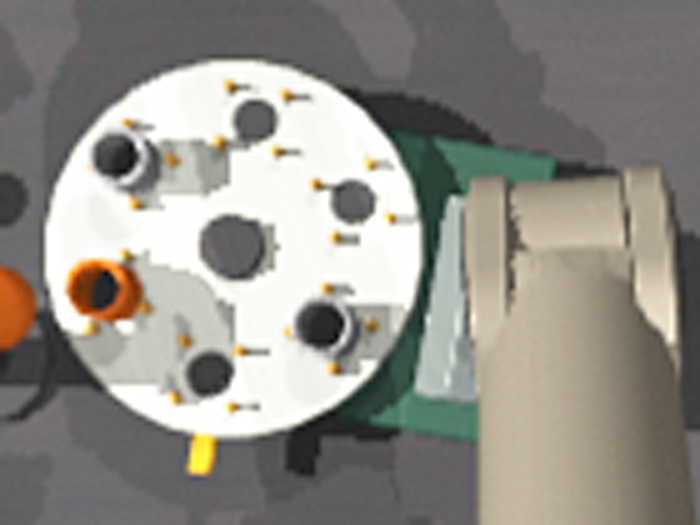

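Emit:
{"api": "arm_command", "payload": {"series": [[8, [1.3, -0.7, -2.6], 0], [8, [2.6, -1.4, -5.2], 0], [8, [3.9, -2.1, -7.8], 0], [8, [5.2, -2.9, -10.6], 0], [8, [5.2, -2.9, -10.6], 0], [8, [5.2, -2.9, -10.6], 0]], "squeeze": 20}}

```text
t: 23.6
eef_pos: [0.5034, -0.0614, 0.1558]
tool_rot: [0.001, -0.428, 0.904, -0.001]
contact_force: [2.4, -7.0, -0.8]
gripper_width: 0.221
```

Run:
```python
from knob import *
rel([.5024,-.0606,.156],-127.1)
t=read_camera("top");s=read_camera("scene");crop("s",s,240,150,90,80,8,"s16b");crop("t",t,170,140,140,105,5,"t16b")
```

```text
t 23.6 eef [ 0.5034 -0.0614  0.1558] xang -129.33 grip 0.221 F [ 2.4 -7.  -0.8]  shift [ 0.   1.3 -0.2] roll -0.03894432328603698
```

View pics/s16b.png

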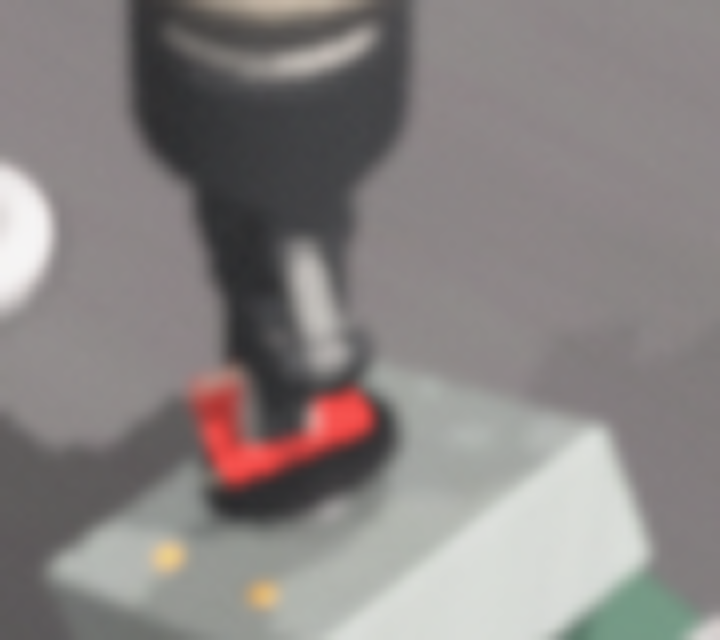

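View pics/t16b.png

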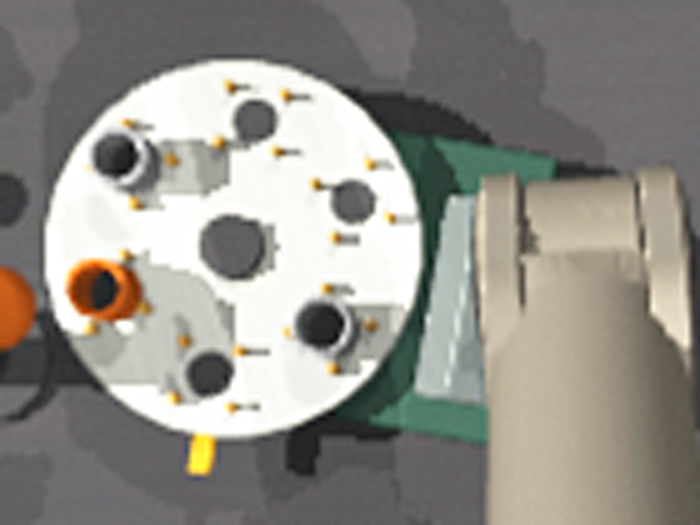

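The knob is out again and the disc is on the slot. Now I open the fingers and lift straight up.

Emit:
{"api": "arm_command", "payload": {"series": [[28, [0, 0, 0], 0], [36, [0, 0, -1], 0], [44, [0, 0, -4], 0], [50, [0, 0, -8], 0], [50, [0, 0, -20], 0], [50, [0, 0, -45], 0], [50, [0, 0, -80], 0], [50, [0, 0, -110], 0]]}}

```text
t: 24.7
eef_pos: [0.5025, -0.0602, 0.2679]
tool_rot: [0.001, -0.428, 0.904, -0.0]
contact_force: [0.5, 0.5, -0.7]
gripper_width: 0.587
```

Emit:
{"api": "arm_command", "payload": {"series": [[60, [70, -50, -20], 0], [60, [105, -75, -30], 0], [60, [105, -75, -30], 0], [60, [105, -75, -30], 0], [60, [105, -75, -30], 0], [60, [105, -75, -30], 0]]}}

```text
t: 25.45
eef_pos: [0.4941, -0.1874, 0.2955]
tool_rot: [-0.0, -0.43, 0.903, 0.0]
contact_force: [-0.1, -0.5, 0.5]
gripper_width: 0.705
```

Run:
```python
from knob import *
rel([.5024,-.0606,.156],-127.1)
t=read_camera("top");s=read_camera("scene");cv2.imwrite("pics/s17.png",s);cv2.imwrite("pics/t17.png",t)
draw("scene",s,(-.010,-.235,.1441),-30,240,180,90,75,8,"k_s17");crop("t",t,170,140,140,105,5,"t17b");crop("t",s,140,110,270,230,3,"s17b")
```

```text
t 25.45 eef [ 0.4941 -0.1874  0.2955] xang -129.11 grip 0.705 F [-0.1 -0.5  0.5]  shift [-103.6   73.4  139.6] roll -0.03505255328092225
```

View pics/k_s17.png

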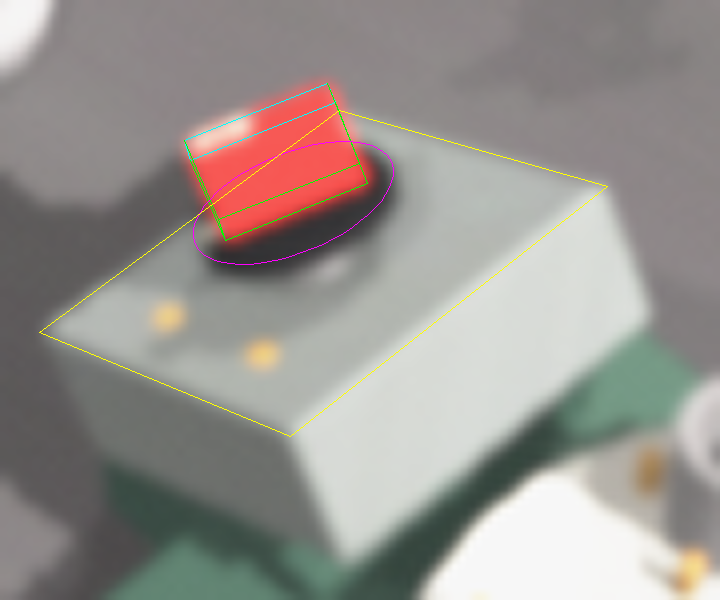

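View pics/t17b.png

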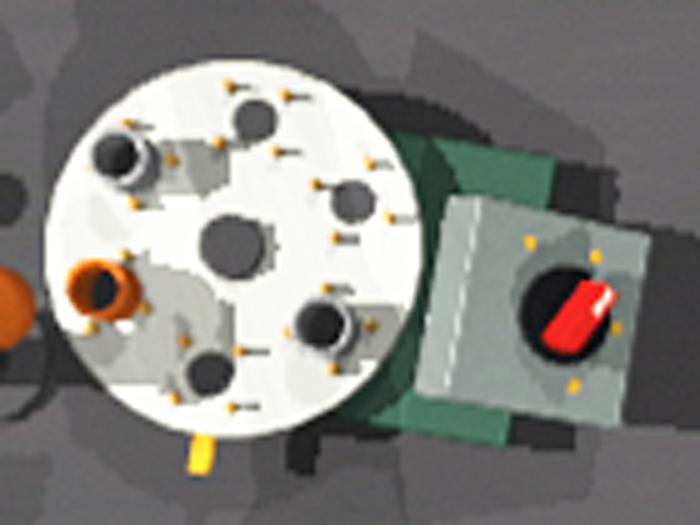

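View pics/s17b.png

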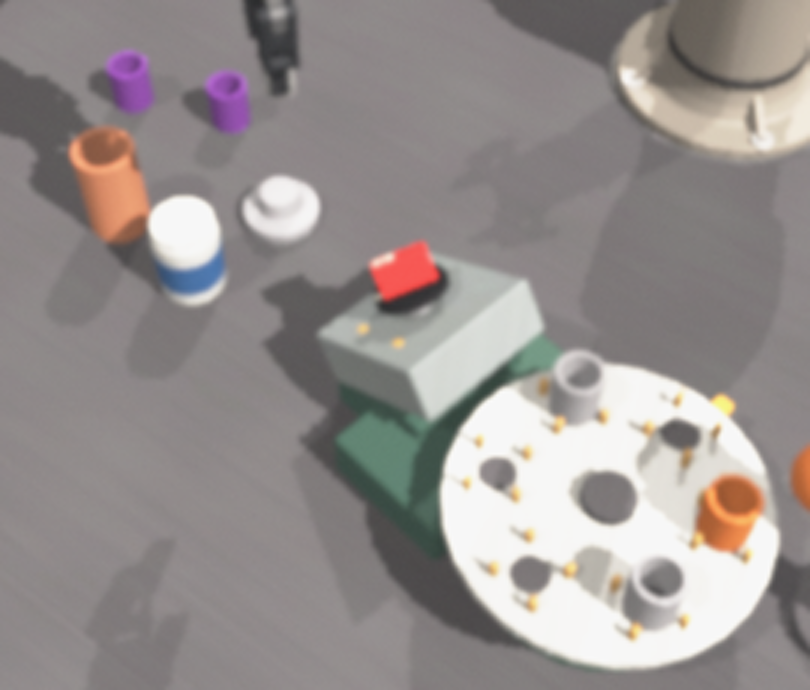

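The knob (crop ~275,165) matches the fully-out model at the next position. The orange sleeve (full-scene crop ~730,510) stands upright at the working station, and both steel sleeves and the bystanders are upright. Handing in.

Run:
```python
from h import *
o=status.get_obs();print(o['t'],o['eef_pos'],np.abs(o['joint_vel']).max(),o['contact_force'])
print(bot.hand_in())
```

```text
25.55 [ 0.49407635 -0.1879269   0.29560666] 0.005761112478681828 [ 0.64757306  0.10893472 -0.16672065]
the job is handed in; nothing more can be done
None
```

The job is done and was handed in at 25.6 s; the hand-in gave no verdict.

- **Loading:** I picked up the orange sleeve and lowered it into the loading nest. The cameras showed it sitting about 2 mm off-centre in the jaws, so I corrected for that on the way down. It touched the nest floor while still held, then I released it.
- **Turning:** I gripped the red knob with the tool vertical and pushed it in along its axis to about the hard stop (roughly 11 N). I turned it slowly clockwise by one position, let it come back out and opened the fingers. My first planned turn left the carousel about 0.09 rad short. I measured that in the images and made it up before letting go.

**Last checks, by camera only:**
- The knob's outline matches the model for fully out, at the next position.
- The nests coincide with their starting pixel positions.
- The orange sleeve stands upright at the working station, and both steel sleeves are upright in their nests.
- The copper pipe, tin and flange look upright and undisturbed; I did not re-measure their positions.
- The arm is clear of everything and at rest.

**Disagreement:** the two cameras differed by about 2 mm on positions, so I used the average.

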